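# Make up two printer part kits

## Task

Make up the two kits on the printer bench. The plain plywood tray gets the tall motor in its square pocket and the small gear in its round pocket; the tray with the spool cradle gets the flat motor in its square pocket, the large gear in its round pocket, and the spool spindle dropped into the cradle's two slots until both axle ends rest on the slot bottoms. Motors stand with the shaft up, gears lie flat with the hub up, and everything is let go.

Things in the scene. Friction and masses are not known exactly. Their poses are not given: they have to be found in the camera images.
- plain_tray: Plain plywood kit tray, fixed, 200 x 106 x 14 mm (x, y, z). Two pockets in its top, 10 mm deep, floor 4 mm above the table: a square one 62 x 62 mm centred at x = -52 mm, a round one 86 mm in diameter at x = +44 mm, both at y = 0. Nothing stands on it. Origin: centre of its underside, on the table; x runs along its length from square to round pocket.
- cradle_tray: Plywood tray, fixed, 200 x 166 x 14 mm, origin, x and pockets as the plain tray's but pockets at y = -30 mm. On its +y side a black cradle: two uprights 62 mm high, 8 mm thick, at x = -60 and +60, y = 52. Each has a 12 mm wide slot open upward, bottom at z = 34, flaring above z = 46 to 32 mm at the top. Seated axle: along x at y = 52, z = 38 mm (z from the table).
- tall_motor: Tall stepper motor standing upright, 42 x 42 mm, body 48 mm high, bright metal ends and dark middle, a 22 mm diameter boss 2 mm high and a 5 mm shaft on top, shaft end 70 mm above the underside; about 0.34 kg. Origin: centre of the underside; x and y square to its sides, z up along the shaft.
- flat_motor: Flat stepper motor standing upright, 35 x 35 mm, dark body only 22 mm high, with a bright round boss 29 mm in diameter and 3 mm high on top and a 5 mm shaft ending 37 mm above the underside; about 0.14 kg. Origin: centre of the underside; x and y square to its sides, z up along the shaft.
- large_gear: Large printed blue plastic gear wheel lying flat, 66 mm over the 30 teeth, 10 mm thick, with a round hub on its upper side, 22 mm in diameter, from 10 to 30 mm above the underside: grip it by the hub. Origin: centre of the underside; z runs up through the hub. Its face shows six dark round marks; about 50 g.
- small_gear: Small printed blue plastic gear wheel lying flat, 40 mm over the 14 teeth, 10 mm thick, with a round hub on its upper side, 22 mm in diameter, from 10 to 30 mm above the underside: grip it by the hub. Origin: centre of the underside; z runs up through the hub. About 25 g.
- spindle: Spool spindle lying on the table: a square blue plastic sleeve, 26 x 26 mm and 90 mm long, with a steel axle 8 mm in diameter through it that sticks out 30 mm at each end (150 mm overall); about 0.15 kg. Origin: middle of the axle, 13 mm above the table at the start; x runs along the axle, y and z square to the sleeve's sides (z up at the start).
There are look-alikes about, which are no part of the job. What is shaped like the large_gear but turquoise is not meant.

How it is judged:
By the outcome, as a careful person would: the job done as asked, in the order asked, and still so for the second after the job is handed in, with the robot touching nothing.
It also fails if it takes over 147 s, if anything falls off the work surface, if the arm or the gripper's body presses on something with over 40 N, if the wrist force passes 120 N, or if a joint passes its speed limit or range.

## Robot

A 6-joint arm with a two-finger parallel gripper is mounted at the origin on the work surface. World frame = base frame: x ahead of the robot, y to its left, z up, the work surface at z = 0. Lengths are in m, angles in rad, forces in N, time in s.
With the tool pointing down it reaches from about 0.25 to 0.725 m from the base axis. Payload 4 kg.
Tool frame: the origin (TCP) lies midway between the tips of the shut fingers; the grasp point (between the pads) lies bot.pinch_z behind it (bot.pinch_z is the distance from the TCP to the grasp point, in m); z points along the fingers, y is the direction in which the jaws open and shut (so a half turn about z gives the same grasp; the last joint's range is limited). The gripper opens to 85 mm and grips with 20 to 120 N. Pads are 22 mm wide; open, the fingers measure 114 mm over their backs; the gripper's body (76 mm by 85 mm) begins 54 mm behind the grasp point. The pads swing forward as they close: fully open they stand 13 mm farther back than shut.
Start: joints at [1.155, 0.241, 0.005, 1.335, 0, 1.571], TCP at [0.202, 0.457, 0.231] pointing down, gripper open.
Joint ranges: [-2.72, 2.72], [-1.05, 1.87], [-1.09, 1.28], [-1.99, 2.15], [-1.42, 1.44], [-3.14, 3.14]. Speed limits (rad/s): [2.79, 2.79, 3.14, 3.14, 3.14, 3.14].

## Interface

Orientations are given as a unit quaternion [x, y, z, w].
In Python, from workcell import bot gives the robot as it stands. The module is installed in compiled form; this text tells all that it offers.
- The arm moves only by the tool move_arm, never from a script. Its argument "series" is a list that holds one entry, the list of rows, each a list of 7 numbers: the shift along the world's x, y, z in cm, then the turn, a rotation vector about the world's x, y, z in degrees, then the opening, from 0 (shut) to 1 (fully open). A call has exactly 5 rows; each row shifts and turns the pose as measured when the row begins; what a row does not reach is not made up. A row lasts 1/10 s, in which the tool goes at most 50 mm and 8.59 degrees, less where a joint would pass 70% of its speed; a pose out of reach is approached as far as the arm can. A call with a gripper value outside its range is refused whole. The fingers move at their own pace and stop on an object; the grip force is fixed at half the most. Time passes only in rows, so rows that do not move let the fingers close, or fill a call up. It gives the time, the measured TCP pose, the force and the opening at its end, in the units of the state.
- bot.get_obs(): the state, without advancing time (a new reading comes with each control period).
- bot.camera(name): name is "scene" or "top" or "wrist"; returns (picture, depth): 384x512x3 uint8, red, green, blue; 384x512 float32, m along the optical axis (not along the pixel's ray), 0 where there is no reading.
- bot.camera_info(name): a dict with "vfov" (degrees; the focal length in pixels is half the picture's height over the tangent of half this angle, whatever the lens; pixels are square), "cx", "cy" (the principal point, pixels), "cam_to_world" (4x4, takes a point from camera to world coordinates); the wrist camera has in their place "tool_from_camera" (4x4, takes a point from camera to tool coordinates, whose origin is the TCP and whose axes are the flange's). Camera axes: x right, y down, z forward; pixel columns grow to the right and rows downward; lengths in m; the calibration is good to about 2 mm. A picture is of the moment at which its call begins: read the wrist's pose just before it. camera_info takes no time and is no camera call.
- bot.job_done(): hands the job in, once; it reports no verdict.
Trained networks look in the newest picture that a camera, given by its name, has taken for a name from the list of things; names that differ only in an ending like _2 or _b are one class to them, and where a whole thing is asked for, a point or a joint stands for the part that bears it (a point fixed in the world has none). Each returns a list of dicts, best first, with "confidence" (0 to 1); they miss things now and then, are a little off and sometimes report something else, mostly with a low value. They report only what shows in the picture. A call takes as long as a camera call. They do not tell look-alikes from the thing itself.
- bot.find_in(camera, target): "at" ([x, y, z] in m, in world coordinates, good to about 4 mm: the middle of the surface that is visible of it).
The state is a dict: "clock": time; "joint_pos": joint angles; "joint_vel": joint speeds; "tau": joint torques, N m; "eef_pos": TCP position; "tool_rot": TCP orientation; "ft_force": force on the tool from outside, world axes, zero at the start; "ft_torque": the same for the moment, N m; "grip_width": finger opening in m.
Only numpy, scipy, OpenCV 4.12 (cv2) and the standard library are available. Lean on these libraries where they do the work, as an engineer would, in place of code of your own. Each camera call takes 0.05 s, during which the arm holds its last target.

## Working session

There is one attempt and no reset: what is moved stays moved. The work goes in short steps, Python scripts to look and compute and a tool call to move; the robot and the scene stay as the last step left them, time stands still between calls to the robot, and variables do not carry over. Pictures are saved under pics/ and viewed, and the job is handed in when it is done.

Besides the shell and the picture viewer there is one more tool, called after "Call:" in YAML: its name, and indented under it one key for each argument. move_arm: Moves the arm, as the interface text tells. Its arguments: {"type":"object","properties":{"series":{"type":"array","items":{"type":"array","items":{"type":"array","items":{"type":"number"}}}}},"required":["series"]}

```bash
mkdir -p pics; cat > h.py <<'E'
import numpy as np, cv2
from workcell import bot
from scipy.spatial.transform import Rotation as R
def snap(name):
    o=bot.get_obs(); im,d=bot.camera(name); ci=bot.camera_info(name)
    f=im.shape[0]/2/np.tan(np.radians(ci['vfov'])/2)
    if name=='wrist':
        T=np.eye(4);T[:3,:3]=R.from_quat(o['tool_rot']).as_matrix();T[:3,3]=o['eef_pos']
        T=T@np.array(ci['tool_from_camera'])
    else: T=np.array(ci['cam_to_world'])
    return im,d,(f,ci['cx'],ci['cy'],T)
def cloud(d,c):
    f,cx,cy,T=c
    v,u=np.mgrid[:d.shape[0],:d.shape[1]]
    P=np.stack([(u-cx)/f*d,(v-cy)/f*d,d],-1)
    return P@T[:3,:3].T+T[:3,3]
def proj(p,c):
    f,cx,cy,T=c
    q=(np.asarray(p)-T[:3,3])@T[:3,:3]
    return q[...,0]/q[...,2]*f+cx,q[...,1]/q[...,2]*f+cy
def save(n,im,s=1):
    if s!=1: im=cv2.resize(im,None,fx=s,fy=s,interpolation=cv2.INTER_CUBIC)
    cv2.imwrite('pics/'+n+'.png',im[...,::-1])
E
python3 - <<'E'
from h import *
o=bot.get_obs(); print(o, bot.pinch_z)
for n in['top','scene','wrist']:
    im,d,c=snap(n); save(n+'0',im,1.5); np.savez(n+'0',im=im,d=d,T=c[3],k=c[:3]); print(n,c)
E
```

```text
{'clock': 0.0, 'joint_pos': array([ 1.15500114e+00,  2.41420434e-01,  3.72809027e-03,  1.33517869e+00,
       -7.93335483e-06,  1.57081744e+00]), 'joint_vel': array([ 0.00015222, -0.00016212,  0.00147146, -0.00077355, -0.00011773,
        0.00155486]), 'tau': array([-4.59149742e-04, -3.72319114e+01,  2.52408010e+01,  1.69328449e-02,
       -6.91414721e-05,  7.57820686e-06]), 'eef_pos': array([0.20170971, 0.45682773, 0.23041069]), 'tool_rot': array([ 2.06413437e-01,  9.78464316e-01, -1.01583646e-03, -2.10220979e-04]), 'ft_force': array([ 0.03558175,  0.6990825 , -0.25413762]), 'ft_torque': array([ 0.02327506, -0.02726949, -0.0153684 ]), 'grip_width': 0.08504423705099876} 0.0187
top (np.float64(353.0503215238012), 257.2036913919927, 186.79075474109845, array([[ 0.00345395, -0.99801102,  0.06294506,  0.46161835],
       [-0.99998421, -0.00316808,  0.00464083, -0.00894882],
       [-0.00443218, -0.06296009, -0.9980062 ,  0.81752603],
       [ 0.        ,  0.        ,  0.        ,  1.        ]]))
scene (np.float64(479.54206797272025), 244.2677829448004, 195.91492381462933, array([[ 0.24939287,  0.80222686, -0.54243457,  1.1062246 ],
       [ 0.96825921, -0.1969354 ,  0.15391733, -0.178374  ],
       [ 0.01665205, -0.56360315, -0.82587783,  0.91788615],
       [ 0.        ,  0.        ,  0.        ,  1.        ]]))
wrist (np.float64(266.08253818122785), 252.79859215046923, 189.5524940772017, array([[ 0.40352933,  0.87774593,  0.2583141 ,  0.13648684],
       [ 0.91496343, -0.38635613, -0.11649405,  0.48621381],
       [-0.00245094,  0.28335672, -0.95901145,  0.37354608],
       [ 0.        ,  0.        ,  0.        ,  1.        ]]))
```

View pics/top0.png

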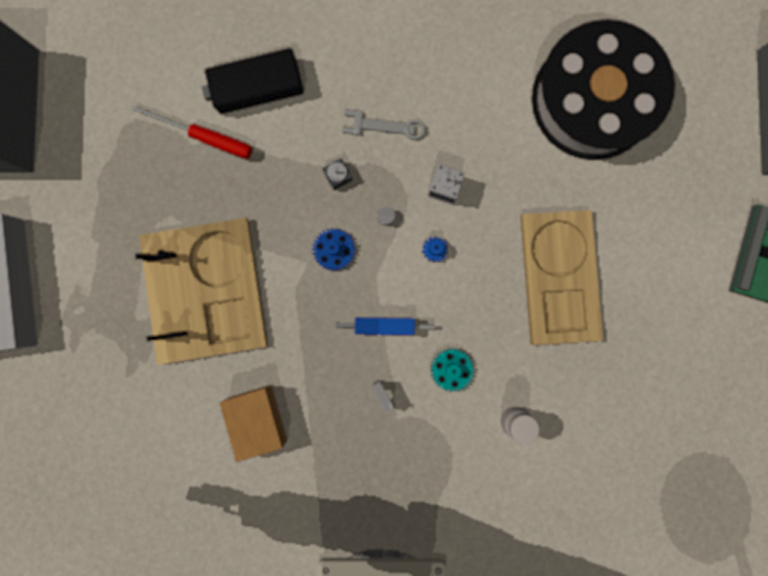

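View pics/scene0.png

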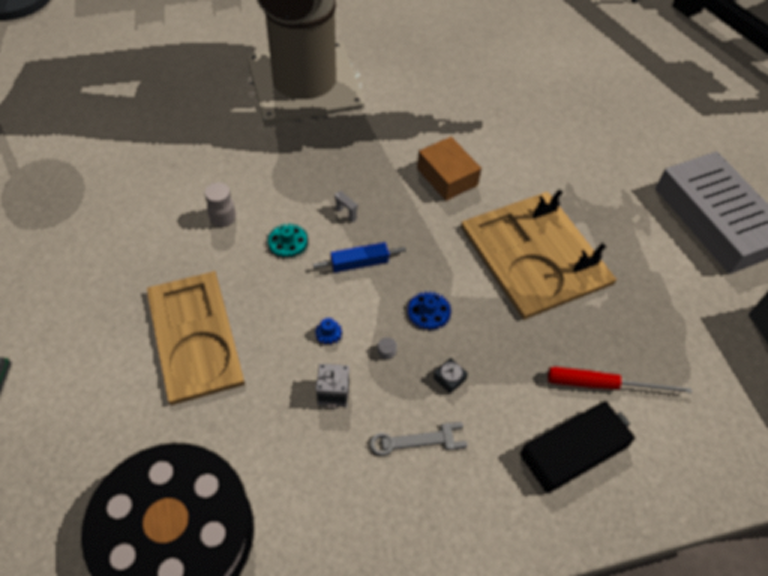

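View pics/wrist0.png

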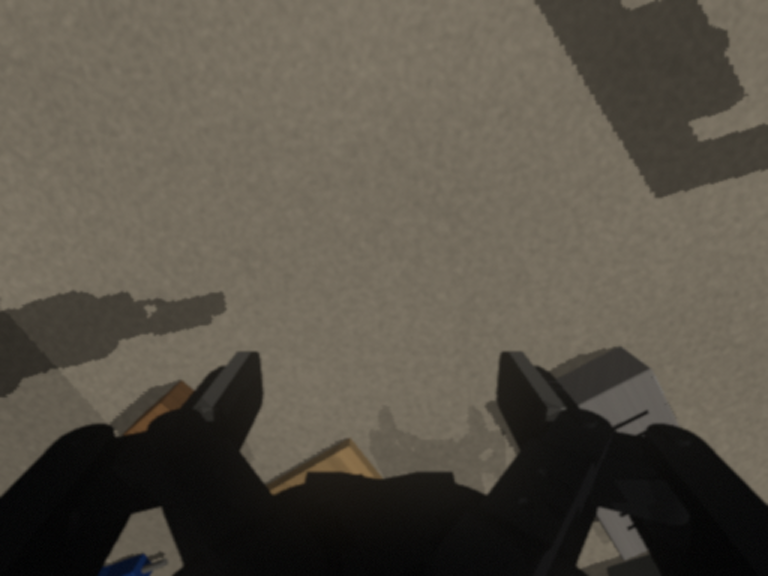

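Top view (1.5× pixels):
- The blue gears are the large one at (334,250) and the small one at (435,250). The turquoise gear at (453,370) is the look-alike.
- The bright block at (446,184) should be the tall motor and the dark block at (338,174) the flat motor. The grey cylinders at (387,216) and (520,423) are not parts.
- The spindle is at (385,327), the cradle tray is left at (205,290), and the plain tray is right at (563,277).

Next I measure from depth and check close crops.

```bash
python3 - <<'E'
from h import *
z=np.load('top0.npz'); im,d=z['im'],z['d']; c=(*z['k'],z['T'])
P=cloud(d,c)
print('table z',np.median(P[200:230,280:330,2]))
H=P[...,2]
def rect(name,u,v,r,lo,hi,col=None):
    m=np.zeros(H.shape,bool); m[v-r:v+r,u-r:u+r]=1
    m&=(H>lo)&(H<hi)&(d>0)
    n,l,st,ce=cv2.connectedComponentsWithStats(m.astype(np.uint8))
    k=1+np.argmax(st[1:,4]); p=P[l==k]
    (cx,cy),(w,h),a=cv2.minAreaRect(p[:,:2].astype(np.float32)*1000)
    print(name,'ctr',round(cx,1),round(cy,1),'size',round(w,1),round(h,1),'ang',round(a,1),'mean',p.mean(0).round(4),'zmax',p[:,2].max().round(4),len(p))
s=1/1.5
for n,u,v,r,lo,hi in [('tall',446,184,22,.035,.06),('flat',338,174,20,.015,.03),('flathi',338,174,20,.006,.05),('lgear',334,250,22,.005,.04),('sgear',435,250,16,.005,.04),('turq',453,370,22,.005,.04),('lhub',334,250,22,.02,.04),('shub',435,250,16,.02,.04),('spindle',385,327,40,.018,.04),('spindle all',385,327,40,.008,.04),('plain',563,277,60,.008,.025),('cradle',205,290,62,.008,.022),('cradups',160,297,50,.03,.09),('cyl',387,216,16,.005,.1),('wrench',387,126,35,.003,.1),('grey',384,395,16,.005,.1)]:
    rect(n,int(u*s),int(v*s),r,lo,hi)
def crop(u,v,r,sc): 
    u,v=int(u*s),int(v*s); return cv2.resize(im[v-r:v+r,u-r:u+r],(300,300),interpolation=cv2.INTER_CUBIC)
sc=np.load('scene0.npz')['im']
def crop2(u,v,r=24):
    u,v=int(u*s),int(v*s); return cv2.resize(sc[v-r:v+r,u-r:u+r],(250,250),interpolation=cv2.INTER_CUBIC)
g=np.vstack([np.hstack([crop2(333,384),crop2(450,376),crop2(430,310)]),np.hstack([crop2(328,330),crop2(357,257,36),crop2(288,240)])])
save('crops',g)
E
```

```text
table z -0.00018634241582038413
tall ctr 658.4 -95.4 size 41.3 42.1 ang 71.7 mean [ 0.657  -0.0949  0.048 ] zmax 0.0548 363
flat ctr 677.4 70.1 size 35.4 34.0 ang 26.7 mean [0.6765 0.0698 0.0232] zmax 0.0288 230
flathi ctr 677.7 70.3 size 35.3 34.8 ang 28.5 mean [0.6756 0.0696 0.0226] zmax 0.0395 254
lgear ctr 561.5 76.1 size 64.7 62.8 ang 89.8 mean [0.5611 0.075  0.0125] zmax 0.0347 588
sgear ctr 562.1 -80.8 size 38.3 37.9 ang 15.1 mean [ 0.5611 -0.0798  0.0172] zmax 0.0338 202
turq ctr 378.3 -105.0 size 63.7 63.7 ang 89.6 mean [ 0.3785 -0.1051  0.0122] zmax 0.0329 615
lhub ctr 561.6 75.4 size 21.3 19.1 ang 45.2 mean [0.5613 0.0751 0.0293] zmax 0.0347 78
shub ctr 562.2 -80.4 size 19.1 21.3 ang 44.7 mean [ 0.5614 -0.0799  0.0297] zmax 0.0338 76
spindle ctr 445.0 -3.9 size 24.6 87.4 ang 0.2 mean [ 0.4446 -0.0031  0.0256] zmax 0.0305 464
spindle all ctr 445.0 -3.8 size 24.6 147.2 ang 0.2 mean [ 0.4447 -0.0028  0.024 ] zmax 0.0305 549
plain ctr 519.9 -273.2 size 200.4 107.9 ang 3.7 mean [ 0.5149 -0.2729  0.0135] zmax 0.018 2347
cradle ctr 497.7 275.1 size 200.7 167.1 ang 9.7 mean [0.4924 0.2833 0.0137] zmax 0.0219 4419
cradups ctr 547.3 336.6 size 8.6 44.6 ang 8.1 mean [0.5467 0.3361 0.0471] zmax 0.0624 118
cyl ctr 613.0 -5.6 size 25.3 26.4 ang 89.0 mean [ 0.6116 -0.0049  0.0188] zmax 0.0236 120
wrench ctr 755.2 -1.2 size 128.2 41.1 ang 81.6 mean [0.756  0.0024 0.0071] zmax 0.0121 483
grey ctr 341.8 -0.6 size 42.1 14.0 ang 28.4 mean [ 3.427e-01 -3.000e-04  3.450e-02] zmax 0.0395 138
```

View pics/crops.png

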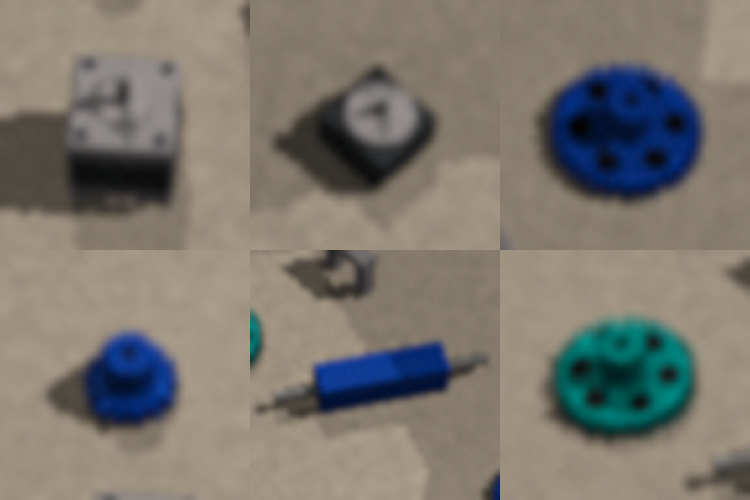

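All sizes match the given dimensions. The parts are chosen; the turquoise gear is excluded. Order of work: tall motor, small gear, flat motor, large gear, spindle.

Call:
move_arm:
  series:
    - [[3.0,-3.7,0,0,0,-5.7,1],[3.0,-3.7,0,0,0,-5.7,1],[3.0,-3.7,0,0,0,-5.7,1],[3.0,-3.7,0,0,0,-5.7,1],[3.0,-3.7,0,0,0,-5.7,1]]

```text
clock: 0.65
eef_pos: [0.3514, 0.2702, 0.2284]
tool_rot: [0.443, 0.897, -0.001, -0.001]
ft_force: [0.5, 0.5, 0.8]
grip_width: 0.0852
```

Call:
move_arm:
  series:
    - [[3.0,-3.7,0,0,0,-5.7,1],[3.0,-3.7,0,0,0,-5.7,1],[3.0,-3.7,0,0,0,-5.7,1],[3.0,-3.7,0,0,0,-5.7,1],[3.0,-3.7,0,0,0,-5.7,1]]

```text
clock: 1.15
eef_pos: [0.5052, 0.0761, 0.2278]
tool_rot: [0.658, 0.753, -0.001, -0.002]
ft_force: [0.1, 0.6, 0.3]
grip_width: 0.0858
```

Call:
move_arm:
  series:
    - [[3.1,-3.4,-0.6,0,0,-5.3,1],[3.1,-3.4,-0.6,0,0,-5.3,1],[3.1,-3.4,-0.6,0,0,-5.3,1],[3.1,-3.4,-0.6,0,0,-5.3,1],[2.9,-3.5,-0.6,0,0,-4.8,1]]

```text
clock: 1.65
eef_pos: [0.6631, -0.1039, 0.196]
tool_rot: [0.817, 0.577, 0.0, -0.002]
ft_force: [0.7, -0.5, 0.1]
grip_width: 0.0854
```

```bash
cat >> h.py <<'E'
def st():
    o=bot.get_obs(); n=o['tool_rot']; M=R.from_quat(n).as_matrix()
    y=np.degrees(np.arctan2(M[1,1],M[0,1]))
    print('t',round(o['clock'],2),'tcp mm',(o['eef_pos']*1000).round(1),'jaw',((y+90)%180-90).round(1),'tilt',M[:2,2].round(3),'F',o['ft_force'].round(1),'w',round(o['grip_width']*1000,1),'q6',o['joint_pos'][5].round(2))
    return o
def rects(P,d,lo,hi,cx,cy,r,verbose=1):
    m=(P[...,2]>lo)&(P[...,2]<hi)&(d>0)&(np.hypot(P[...,0]-cx,P[...,1]-cy)<r)
    n,l,s,ce=cv2.connectedComponentsWithStats(m.astype(np.uint8))
    k=1+np.argmax(s[1:,4]); p=P[l==k]
    (x,y),(w,h),a=cv2.minAreaRect(p[:,:2].astype(np.float32)*1000)
    print('ctr',round(x,1),round(y,1),'size',round(w,1),round(h,1),'ang',round(a,1),'n',len(p),'zmed',np.median(p[:,2]).round(4),'zmax',p[:,2].max().round(4))
    return p
E
python3 - <<'E'
from h import *
st(); im,d,c=snap('wrist'); save('w1',im,1.5); P=cloud(d,c)
rects(P,d,.04,.056,.658,-.095,.05)
rects(P,d,.058,.08,.658,-.095,.03)
E
```

```text
t 1.65 tcp mm [ 663.1 -103.9  196. ] jaw -19.5 tilt [-0.002  0.003] F [ 0.7 -0.5  0.1] w 85.4 q6 1.75
ctr 657.2 -94.6 size 42.3 42.0 ang 72.6 n 1338 zmed 0.0487 zmax 0.0536
ctr 657.5 -94.5 size 4.4 4.5 ang 22.7 n 28 zmed 0.0697 zmax 0.0708
```

View pics/w1.png

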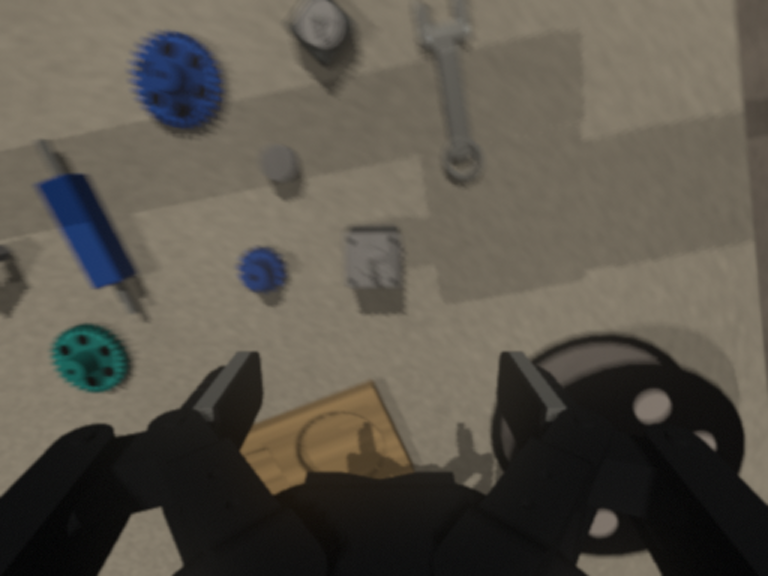

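Wrist view shows the tall motor at (375,258), nearly square to the jaws; shaft top z = 70 mm and 42 mm size are confirmed. Going down.

Call:
move_arm:
  series:
    - [[-0.4,0.6,-4,0,0,2.1,1],[-0.2,0.3,-4,0,0,0,1],[0,0,-4,0,0,0,1],[0,0,-4,0,0,0,1],[0,0,-2.2,0,0,0,1]]

```text
clock: 2.2
eef_pos: [0.6617, -0.1061, 0.0021]
tool_rot: [0.81, 0.587, -0.0, 0.001]
ft_force: [-0.4, 0.2, -0.3]
grip_width: 0.0852
```

```bash
python3 - <<'E'
from h import *
st(); im,d,c=snap('wrist'); save('w2',im,1.5)
E
```

```text
t 2.2 tcp mm [ 661.7 -106.1    2.1] jaw -18.2 tilt [ 0.    -0.001] F [-0.4  0.2 -0.3] w 85.2 q6 1.73
```

View pics/w2.png

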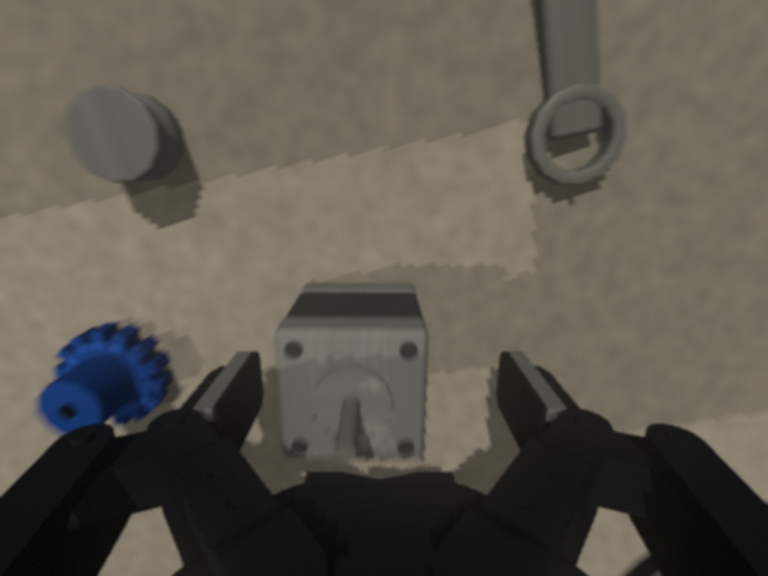

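The last rows carried on past their end, so I'll add settling rows and correct (up 1.2 cm, then sideways).

Call:
move_arm:
  series:
    - [[0,0,1.2,0,0,0,1],[0,0,0,0,0,0,1],[-0.4,1.1,0,0,0,0,1],[0,0,0,0,0,0,1],[0,0,0,0,0,0,1]]

```text
clock: 2.75
eef_pos: [0.6574, -0.0934, 0.0162]
tool_rot: [0.809, 0.587, -0.0, 0.0]
ft_force: [-0.0, 0.7, -0.5]
grip_width: 0.0854
```

```bash
python3 - <<'E'
from h import *
st(); im,d,c=snap('wrist'); save('w3',im,1.5); P=cloud(d,c)
rects(P,d,.04,.056,.658,-.095,.05)
E
```

```text
t 2.75 tcp mm [657.4 -93.4  16.2] jaw -18.1 tilt [ 0.    -0.001] F [-0.   0.7 -0.5] w 85.4 q6 1.75
ctr 657.5 -94.7 size 43.1 42.3 ang 71.7 n 6769 zmed 0.0486 zmax 0.056
```

Centred within 1.3 mm. Closing.

Call:
move_arm:
  series:
    - [[0,0,0,0,0,0,0.3],[0,0,0,0,0,0,0.2],[0,0,0,0,0,0,0],[0,0,0,0,0,0,0],[0,0,0,0,0,0,0]]

```text
clock: 3.3
eef_pos: [0.6588, -0.0935, 0.0182]
tool_rot: [0.809, 0.587, 0.001, 0.002]
ft_force: [-0.1, 0.2, 0.6]
grip_width: 0.0411
```

Call:
move_arm:
  series:
    - [[0,0,0,0,0,0,0],[0,0,2,0,0,0,0],[0,0,3,0,0,0,0],[0,0,2,0,0,0,0],[0,0,0,0,0,0,0]]

```text
clock: 3.8
eef_pos: [0.6542, -0.0933, 0.084]
tool_rot: [0.81, 0.587, -0.003, -0.003]
ft_force: [2.1, 0.7, -2.3]
grip_width: 0.0411
```

```bash
python3 - <<'E'
from h import *
st(); im,d,c=snap('wrist'); save('w4',im,1.5); 
# remeasure trays/pockets from scene & top
for n in ['top']:
    im,d,c=snap(n); P=cloud(d,c)
    t=rects(P,d,.009,.018,.52,-.273,.13)
    t=rects(P,d,.009,.018,.497,.275,.15)
    np.savez('top1',im=im,d=d)
    for (cx,cy) in [(468,-276.6),(564,-270.4),(0,0)]:
        if cx: 
            try: rects(P,d,-.002,.0075,cx/1000,cy/1000,.045)
            except Exception as e: print(e)
E
```

```text
t 3.8 tcp mm [654.2 -93.3  84. ] jaw -18.1 tilt [-0.008  0.   ] F [ 2.1  0.7 -2.3] w 41.1 q6 1.75Traceback (most recent call last):
  File "<stdin>", line 6, in <module>
  File "h.py", line 32, in rects
    k=1+np.argmax(s[1:,4]); p=P[l==k]
        ~~~~~~~~~^^^^^^^^^
    return _wrapfunc(a, 'argmax', axis=axis, out=out, **kwds)
    return bound(*args, **kwds)
ValueError: attempt to get argmax of an empty sequence
```

View pics/w4.png

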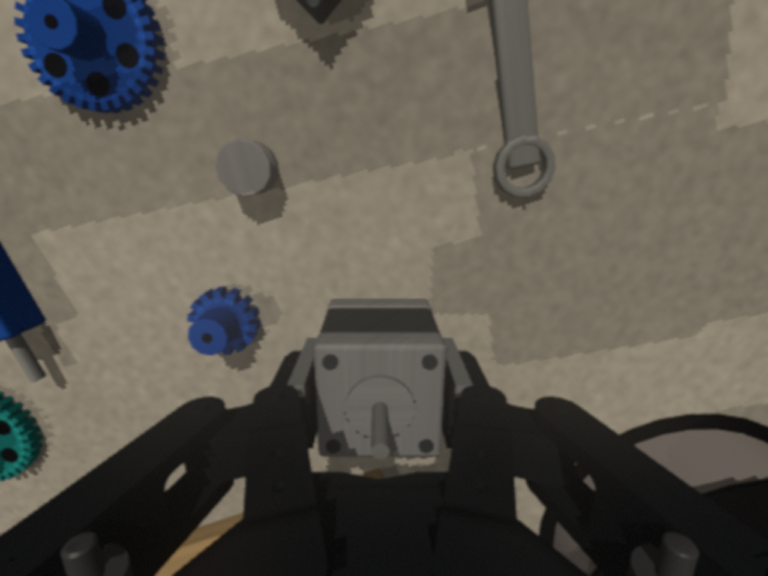

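The wrist view shows the motor held squarely at (380,400). I'll refine the trays' poses from the first (unobstructed) top picture.

```bash
python3 - <<'E'
from h import *
z=np.load('top0.npz'); im,d=z['im'],z['d']; c=(*z['k'],z['T']); P=cloud(d,c)
from scipy.optimize import minimize
# fit: template points by classification: inside tray solid (z~14), pocket (z~4), outside 0
def fit(x0,W,L,py):
    sel=(np.hypot(P[...,0]-x0[0],P[...,1]-x0[1])<.16)&(P[...,2]<.022)&(P[...,2]>-.01)
    q=P[sel]
    def model(X):
        a=np.radians(X[2]); dx=q[:,0]-X[0]/1000; dy=q[:,1]-X[1]/1000
        x=(dx*np.cos(a)+dy*np.sin(a))*1000; y=(-dx*np.sin(a)+dy*np.cos(a))*1000
        s=lambda t:1/(1+np.exp(-t/1.2))
        ins=s(L/2-abs(x))*s(W/2-abs(y))
        sq=s(31-abs(x+52))*s(31-abs(y-py)); rd=s(43-np.hypot(x-44,y-py))
        return 14*ins-10*sq-10*rd
    f=lambda X:np.mean(np.minimum(abs(model(X)-q[:,2]*1000),6))
    r=minimize(f,[x0[0]*1000,x0[1]*1000,x0[2]],method='Nelder-Mead',options=dict(xatol=.05,fatol=1e-4,initial_simplex=[[x0[0]*1000+i,x0[1]*1000+j,x0[2]+k] for i,j,k in[(0,0,0),(6,0,0),(0,6,0),(0,0,4)]]))
    X=r.x; a=np.radians(X[2]); e=np.array([np.cos(a),np.sin(a)]); n=np.array([-e[1],e[0]])
    print('tray',X.round(1),'res',round(r.fun,2),'sq',(X[:2]-52*e+py*n).round(1),'rd',(X[:2]+44*e+py*n).round(1))
    return X,e,n
fit((.5199,-.2732,3.7),106,200,0)
X,e,n=fit((.4977,.2751,9),166,200,-30)
print('seat',(X[:2]+52*n).round(1), 'ups',(X[:2]+52*n+60*e).round(1),(X[:2]+52*n-60*e).round(1))
for p in (X[:2]+52*n+60*e,X[:2]+52*n-60*e):
    rects(P,d,.03,.07,p[0]/1000,p[1]/1000,.04)
E
```

```text
tray [ 520.2 -273.7    3.8] res 1.28 sq [ 468.3 -277.2] rd [ 564.1 -270.8]
tray [497.7 275.8   9.6] res 1.29 sq [451.5 237.5] rd [546.1 253.6]
seat [489.  327.1] ups [548.2 337.1] [429.9 317. ]
ctr 547.3 336.6 size 8.6 44.6 ang 8.1 n 118 zmed 0.0477 zmax 0.0624
ctr 429.5 315.0 size 8.0 42.9 ang 9.7 n 94 zmed 0.0479 zmax 0.063
```

Call:
move_arm:
  series:
    - [[-3.6,-3.6,0,0,0,4.4,0],[-3.6,-3.6,0,0,0,4.4,0],[-3.6,-3.6,0,0,0,4.4,0],[-3.6,-3.6,0,0,0,4.4,0],[-3.0,-3.0,0,0,0,3,0]]

```text
clock: 4.4
eef_pos: [0.4753, -0.2599, 0.0693]
tool_rot: [0.682, 0.731, -0.008, -0.01]
ft_force: [-0.9, -1.1, -1.8]
grip_width: 0.0411
```

Call:
move_arm:
  series:
    - [[0,0,0,0,0,0,0],[0,0,0,0,0,0,0],[0,0,0,0,0,0,0],[0,0,0,0,0,0,0],[0,0,0,0,0,0,0]]

```text
clock: 4.9
eef_pos: [0.4681, -0.2604, 0.0631]
tool_rot: [0.684, 0.729, -0.01, -0.016]
ft_force: [0.6, 0.0, -2.9]
grip_width: 0.0408
```

```bash
python3 - <<'E'
from h import *
st(); im,d,c=snap('wrist'); save('w5',im,1.5); 
E
```

```text
t 4.9 tcp mm [ 468.1 -260.4   63.1] jaw 3.7 tilt [-0.037  0.006] F [ 0.6  0.  -2.9] w 40.8 q6 1.01
```

View pics/w5.png

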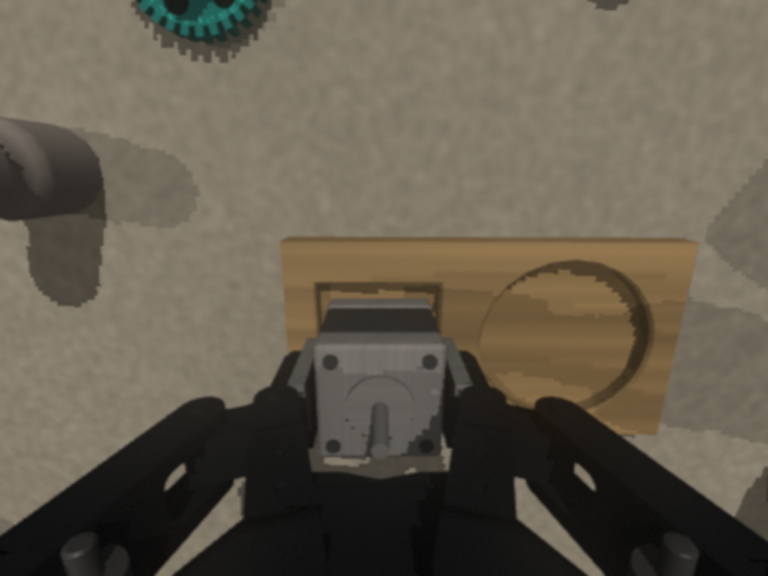

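Motor held at (380,400), the square pocket behind it at (378,300), so it has to go 17 mm in -y. The arm sags a little on still rows, so I also correct the tilt.

Call:
move_arm:
  series:
    - [[0,-0.9,0.1,-0.3,-2.1,0,0],[0,-0.8,0.1,0,-0.3,0,0],[0,0,0.1,0,-0.3,0,0],[0,0,0.1,0,-0.3,0,0],[0,0,0.1,0,-0.3,0,0]]

```text
clock: 5.45
eef_pos: [0.4711, -0.2755, 0.0683]
tool_rot: [0.682, 0.731, 0.008, 0.008]
ft_force: [-0.4, -0.4, -3.2]
grip_width: 0.0406
```

```bash
cat >> h.py <<'E'
def fix(x=None,y=None,z=None,yaw=None):
    o=st(); M=R.from_quat(o['tool_rot']).as_matrix(); p=o['eef_pos']*1000
    rv=np.degrees(np.cross(M[:,2],[0,0,-1]))
    j=np.degrees(np.arctan2(M[1,1],M[0,1]))
    dy=0 if yaw is None else (yaw-j+90)%180-90
    t=[p[i] if v is None else v for i,v in enumerate((x,y,z))]
    print('shift cm',((np.array(t)-p)/10).round(2),'turn',rv[:2].round(1),round(dy,1))
E
python3 - <<'E'
from h import *
fix(468.3,-277.2,23,3.8); im,d,c=snap('wrist'); save('w6',im,1.5); P=cloud(d,c)
rects(P,d,.07,.12,.468,-.277,.05)
E
```

```text
t 5.45 tcp mm [ 471.1 -275.5   68.3] jaw 4.0 tilt [0.023 0.002] F [-0.4 -0.4 -3.2] w 40.6 q6 0.97
shift cm [-0.28 -0.17 -4.53] turn [-0.1  1.3] -0.2
ctr 466.6 -277.2 size 93.7 42.5 ang 3.8 n 11034 zmed 0.0989 zmax 0.12
```

Call:
move_arm:
  series:
    - [[-0.1,-0.1,-1.2,0,1.2,0,0],[-0.1,-0.1,-1.2,0,0,0,0],[0,0,-1.0,0,0,0,0],[0,0,-0.6,0,0,0,0],[0,0,0,0,0,0,0]]

```text
clock: 6.0
eef_pos: [0.4682, -0.2767, 0.0238]
tool_rot: [0.682, 0.731, 0.001, -0.002]
ft_force: [0.8, 0.5, -2.6]
grip_width: 0.0409
```

```bash
python3 - <<'E'
from h import *
fix(468.3,-277.2,22,3.8); im,d,c=snap('wrist'); save('w7',im,1.5); P=cloud(d,c)
E
```

```text
t 6.0 tcp mm [ 468.2 -276.7   23.8] jaw 4.0 tilt [-0.002  0.003] F [ 0.8  0.5 -2.6] w 40.9 q6 0.97
shift cm [ 0.01 -0.05 -0.18] turn [-0.2 -0.1] -0.2
```

View pics/w7.png

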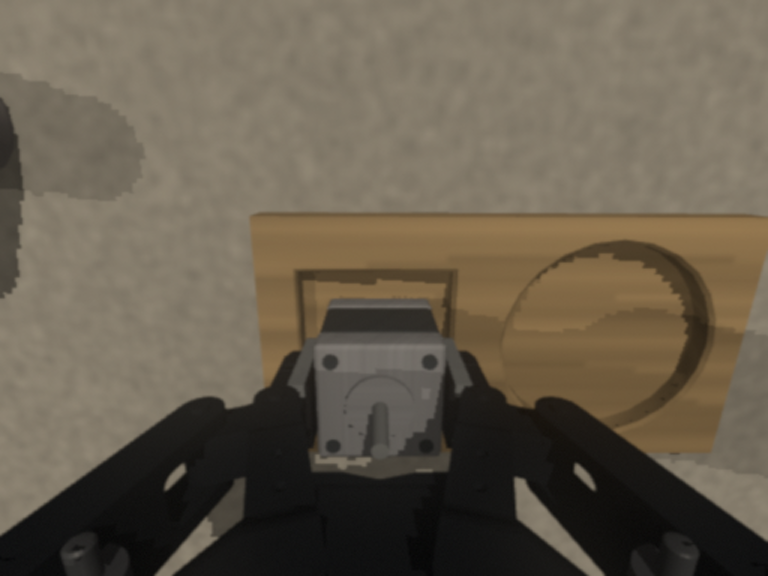

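Motor sits centred over/in the square pocket (pocket edges at x≈298 and 456, motor 316–445). Last 2 mm, then release and rise.

Call:
move_arm:
  series:
    - [[0,0,-0.1,0,0,0,0],[0,0,-0.1,0,0,0,0],[0,0,0,0,0,0,0],[0,0,0,0,0,0,0.65],[0,0,0,0,0,0,0.65]]

```text
clock: 6.55
eef_pos: [0.4701, -0.2778, 0.0241]
tool_rot: [0.682, 0.731, 0.001, 0.001]
ft_force: [0.7, 0.1, -0.4]
grip_width: 0.0552
```

```bash
python3 - <<'E'
from h import *
st()
E
```

```text
t 6.55 tcp mm [ 470.1 -277.8   24.1] jaw 4.0 tilt [0.003 0.   ] F [ 0.7  0.1 -0.4] w 55.2 q6 0.97
```

Call:
move_arm:
  series:
    - [[0,0,1,0,0,0,0.65],[0,0,3,0,0,0,0.65],[0,0,4,0,0,0,0.65],[0,0,4,0,0,0,0.65],[0,0,1,0,0,0,0.65]]

```text
clock: 7.05
eef_pos: [0.469, -0.2773, 0.1611]
tool_rot: [0.682, 0.731, 0.001, 0.001]
ft_force: [0.2, -0.4, 0.3]
grip_width: 0.0553
```

```bash
python3 - <<'E'
from h import *
st(); im,d,c=snap('wrist'); save('w8',im,1.5); P=cloud(d,c)
rects(P,d,.045,.058,.468,-.277,.05)
rects(P,d,.058,.08,.468,-.277,.05)
E
```

```text
t 7.05 tcp mm [ 469.  -277.3  161.1] jaw 4.0 tilt [0.003 0.   ] F [ 0.2 -0.4  0.3] w 55.3 q6 0.97
ctr 469.0 -278.9 size 41.9 42.5 ang 3.5 n 1720 zmed 0.0526 zmax 0.0574
ctr 469.2 -278.7 size 3.8 5.2 ang 5.9 n 48 zmed 0.0727 zmax 0.0755
```

View pics/w8.png

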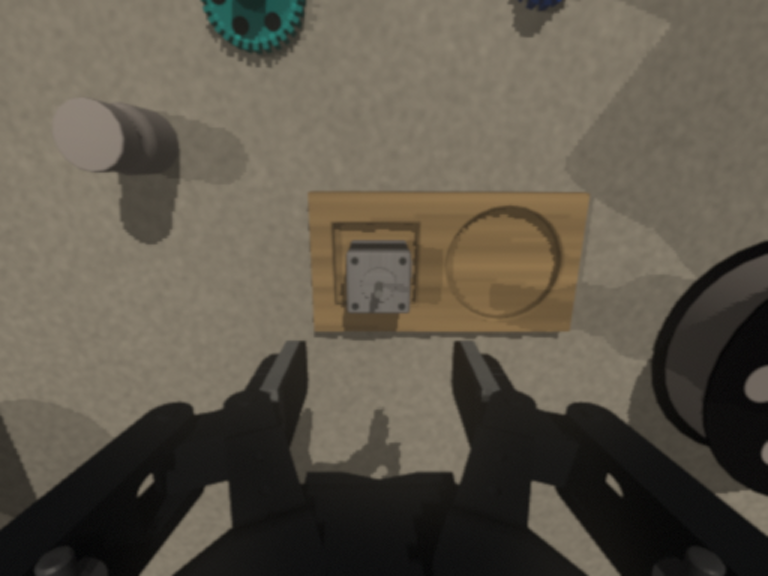

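Tall motor seated in the square pocket (top at 52.6 mm = 4+48). On to the small gear.

Call:
move_arm:
  series:
    - [[1.9,3.9,0,0,0,0,0.65],[1.9,3.9,0,0,0,0,0.65],[1.9,3.9,0,0,0,0,0.65],[1.9,3.9,0,0,0,0,0.65],[1.4,3.0,0,0,0,0,0.65]]

```text
clock: 7.6
eef_pos: [0.559, -0.0905, 0.1612]
tool_rot: [0.687, 0.727, 0.001, 0.003]
ft_force: [0.2, 0.2, -0.2]
grip_width: 0.0555
```

Call:
move_arm:
  series:
    - [[0,0,-2,0,0,0,0.65],[0,0,-2,0,0,0,0.65],[0,0,-1,0,0,0,0.65],[0,0,0,0,0,0,0.65],[0,0,0,0,0,0,0.65]]

```text
clock: 8.1
eef_pos: [0.5592, -0.0842, 0.107]
tool_rot: [0.683, 0.73, 0.0, 0.001]
ft_force: [-0.1, 0.0, -0.0]
grip_width: 0.0558
```

```bash
python3 - <<'E'
from h import *
im,d,c=snap('wrist'); save('w9',im,1.5); P=cloud(d,c)
p=rects(P,d,.005,.015,.562,-.080,.04)
p=rects(P,d,.024,.036,.562,-.080,.03); m=p.mean(0)
fix(562,-80.5,18,4)
E
```

```text
ctr 561.1 -78.0 size 36.3 39.9 ang 86.5 n 691 zmed 0.0104 zmax 0.0148
ctr 560.9 -79.5 size 21.1 20.8 ang 87.2 n 495 zmed 0.0304 zmax 0.0326
t 8.15 tcp mm [559.2 -84.3 107.1] jaw 3.8 tilt [ 0.002 -0.001] F [-0.4 -0.3  0. ] w 55.2 q6 1.36
shift cm [ 0.28  0.38 -8.91] turn [0.1 0.1] 0.2
```

View pics/w9.png

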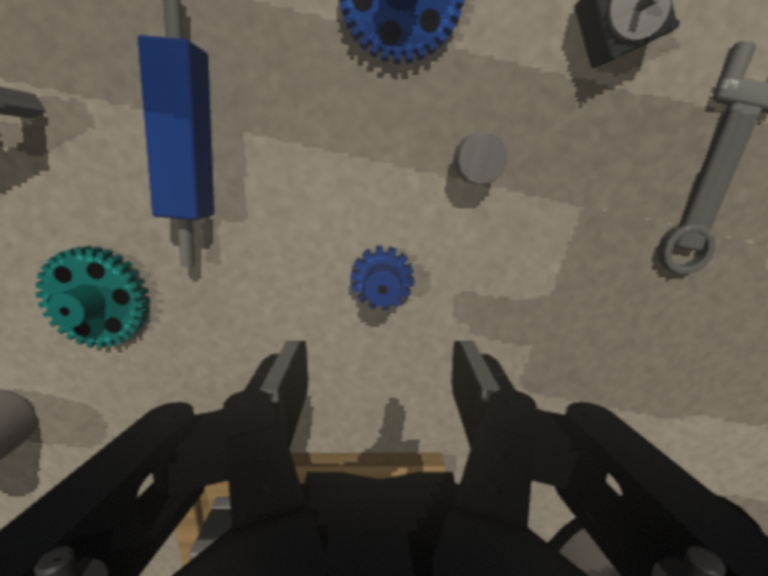

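Small gear at (382,280); hub at (561, -80) mm, height 30 mm.

Call:
move_arm:
  series:
    - [[0.1,0.3,-2.5,0,0,0,0.65],[0.1,0.1,-2.5,0,0,0,0.65],[0,0,-2.2,0,0,0,0.65],[0,0,-1.2,0,0,0,0.65],[0,0,0,0,0,0,0.65]]

```text
clock: 8.65
eef_pos: [0.5657, -0.0834, 0.0268]
tool_rot: [0.685, 0.729, 0.004, 0.006]
ft_force: [0.2, 0.2, -0.1]
grip_width: 0.0555
```

```bash
python3 - <<'E'
from h import *
fix(561,-79.8,14,4)
im,d,c=snap('wrist'); save('w10',im,1.5); P=cloud(d,c)
p=rects(P,d,.024,.036,.562,-.080,.03)
E
```

```text
t 8.65 tcp mm [565.7 -83.4  26.8] jaw 3.6 tilt [ 0.014 -0.003] F [ 0.2  0.2 -0.1] w 55.5 q6 1.36
shift cm [-0.47  0.36 -1.28] turn [0.2 0.8] 0.4
ctr 560.9 -79.5 size 21.5 21.2 ang 61.8 n 1112 zmed 0.0303 zmax 0.0328
```

Call:
move_arm:
  series:
    - [[-0.4,0.35,-0.4,0,0.6,0,0.65],[0,0,-0.5,0,0,0,0.65],[0,0,-0.3,0,0,0,0.65],[0,0,0,0,0,0,0.65],[0,0,0,0,0,0,0.65]]

```text
clock: 9.2
eef_pos: [0.5653, -0.0803, 0.0192]
tool_rot: [0.685, 0.729, 0.002, 0.006]
ft_force: [-0.7, -0.6, -0.5]
grip_width: 0.0555
```

```bash
python3 - <<'E'
from h import *
fix(561,-79.7,14,4)
E
```

```text
t 9.2 tcp mm [565.3 -80.3  19.2] jaw 3.5 tilt [ 0.012 -0.005] F [-0.7 -0.6 -0.5] w 55.5 q6 1.37
shift cm [-0.43  0.06 -0.52] turn [0.3 0.7] 0.5
```

Call:
move_arm:
  series:
    - [[-0.4,0,-0.5,0,0.7,0,0.65],[-0.2,0,-0.2,0,0,0,0.65],[0,0,0,0,0,0,0.35],[0,0,0,0,0,0,0],[0,0,0,0,0,0,0]]

```text
clock: 9.7
eef_pos: [0.559, -0.0804, 0.0122]
tool_rot: [0.685, 0.729, -0.002, 0.001]
ft_force: [-0.2, -0.1, -0.5]
grip_width: 0.0195
```

Call:
move_arm:
  series:
    - [[0,0,0,0,0,0,0],[0,0,0,0,0,0,0],[0,0,0,0,0,0,0],[0,0,0,0,0,0,0],[0,0,0,0,0,0,0]]

```text
clock: 10.2
eef_pos: [0.5591, -0.0804, 0.0121]
tool_rot: [0.685, 0.729, -0.002, 0.001]
ft_force: [-0.7, 0.9, 0.4]
grip_width: 0.0199
```

```bash
python3 - <<'E'
from h import *
fix(561,-79.7,14,4)
im,d,c=snap('wrist'); save('w11',im,1.5)
E
```

```text
t 10.2 tcp mm [559.1 -80.4  12.1] jaw 3.5 tilt [-0.    -0.005] F [-0.7  0.9  0.4] w 19.9 q6 1.37
shift cm [0.19 0.07 0.19] turn [ 0.3 -0. ] 0.5
```

View pics/w11.png

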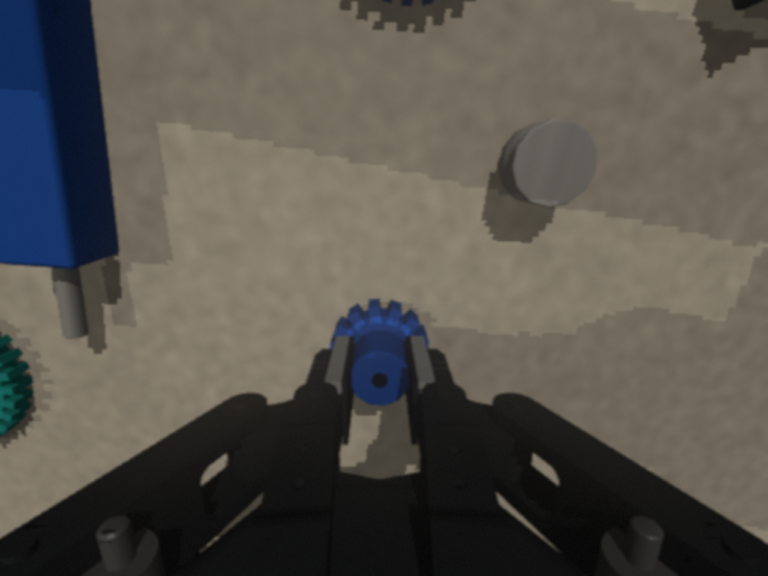

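Hub gripped at (378,372). Lift and carry to the round pocket.

Call:
move_arm:
  series:
    - [[0,0,2,0,0,0,0],[0,0,2.5,0,0,0,0],[0,-1,1.5,0,0,0,0],[0,-3,0,0,0,0,0],[0.1,-4,0,0,0,0,0]]

```text
clock: 10.75
eef_pos: [0.559, -0.1573, 0.0736]
tool_rot: [0.682, 0.732, -0.002, -0.0]
ft_force: [0.0, -0.5, -0.4]
grip_width: 0.0196
```

Call:
move_arm:
  series:
    - [[0.2,-4,0,0,0,0,0],[0.2,-4,0,0,0,0,0],[0.2,-2,0,0,0,0,0],[0,0,0,0,0,0,0],[0,0,0,0,0,0,0]]

```text
clock: 11.25
eef_pos: [0.565, -0.2659, 0.0741]
tool_rot: [0.684, 0.73, -0.002, 0.001]
ft_force: [0.3, 0.2, 0.1]
grip_width: 0.0193
```

```bash
python3 - <<'E'
from h import *
fix(564.1,-270.8,17,4)
im,d,c=snap('wrist'); save('w12',im,1.5)
E
```

```text
t 11.25 tcp mm [ 565.  -265.9   74.1] jaw 3.8 tilt [-0.001 -0.005] F [0.3 0.2 0.1] w 19.3 q6 1.07
shift cm [-0.09 -0.49 -5.71] turn [ 0.3 -0. ] 0.2
```

View pics/w12.png

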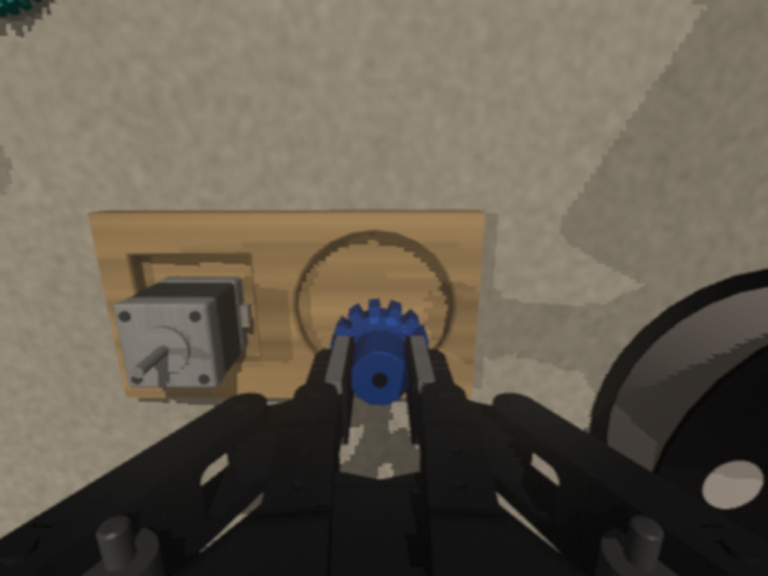

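Gear held level above the round pocket (375,300). Lowering.

Call:
move_arm:
  series:
    - [[-0.1,-0.4,-1.5,0,0,0,0],[0,-0.1,-1.5,0,0,0,0],[0,0,-1.3,0,0,0,0],[0,0,-0.6,0,0,0,0],[0,0,0,0,0,0,0]]

```text
clock: 11.8
eef_pos: [0.5645, -0.2644, 0.024]
tool_rot: [0.68, 0.733, -0.002, 0.001]
ft_force: [0.8, 0.3, -0.7]
grip_width: 0.0198
```

```bash
python3 - <<'E'
from h import *
fix(564.1,-270.8,17,4)
im,d,c=snap('wrist'); save('w13',im,1.5)
E
```

```text
t 11.8 tcp mm [ 564.5 -264.4   24. ] jaw 4.2 tilt [-0.001 -0.004] F [ 0.8  0.3 -0.7] w 19.8 q6 1.06
shift cm [-0.04 -0.64 -0.7 ] turn [ 0.2 -0.1] -0.2
```

View pics/w13.png

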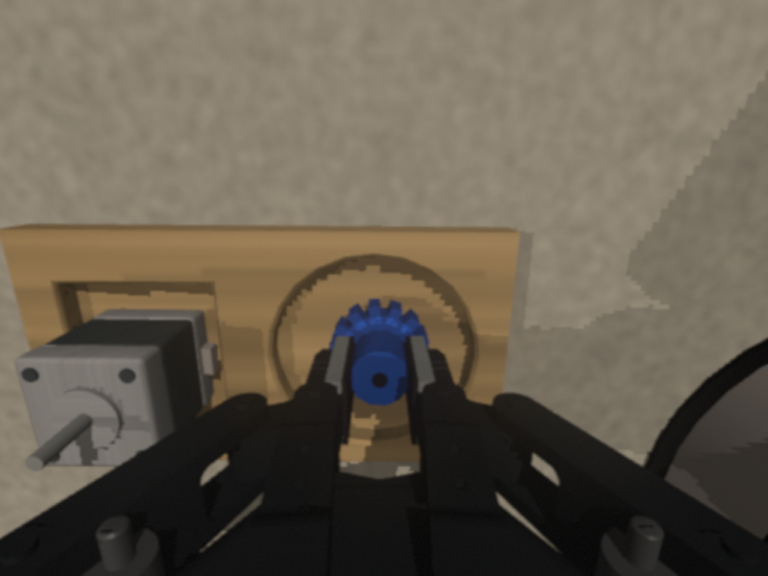

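Call:
move_arm:
  series:
    - [[0,-0.6,0,0,0,0,0],[0,-0.2,-0.3,0,0,0,0],[0,0,-0.3,0,0,0,0],[0,0,-0.1,0,0,0,0],[0,0,0,0,0,0,0]]

```text
clock: 12.35
eef_pos: [0.5664, -0.2738, 0.0193]
tool_rot: [0.68, 0.733, -0.001, 0.003]
ft_force: [0.4, 0.4, -1.1]
grip_width: 0.0196
```

```bash
python3 - <<'E'
from h import *
fix(564.1,-270.8,16.5,4)
E
```

```text
t 12.35 tcp mm [ 566.4 -273.8   19.3] jaw 4.2 tilt [ 0.003 -0.006] F [ 0.4  0.4 -1.1] w 19.6 q6 1.05
shift cm [-0.23  0.3  -0.28] turn [0.3 0.2] -0.2
```

Within 4 mm of centre (23 mm of play); last 3 mm down, then release with a modest opening.

Call:
move_arm:
  series:
    - [[-0.1,0.2,-0.2,0,0,0,0],[0,0,-0.15,0,0,0,0],[0,0,0,0,0,0,0.45],[0,0,0,0,0,0,0.45],[0,0,0,0,0,0,0.45]]

```text
clock: 12.85
eef_pos: [0.5655, -0.2716, 0.0161]
tool_rot: [0.68, 0.733, -0.001, 0.003]
ft_force: [0.3, 0.2, 0.0]
grip_width: 0.0382
```

```bash
python3 - <<'E'
from h import *
st()
E
```

```text
t 12.85 tcp mm [ 565.5 -271.6   16.1] jaw 4.3 tilt [ 0.004 -0.006] F [0.3 0.2 0. ] w 38.2 q6 1.05
```

Call:
move_arm:
  series:
    - [[0,0,1,0,0,0,0.5],[0,0,3,0,0,0,0.5],[0,0,4,0,0,0,0.6],[0,0,4,0,0,0,0.7],[0,0,1,0,0,0,0.7]]

```text
clock: 13.35
eef_pos: [0.5625, -0.2702, 0.1496]
tool_rot: [0.68, 0.733, -0.002, 0.0]
ft_force: [0.5, -0.3, 0.3]
grip_width: 0.0596
```

```bash
python3 - <<'E'
from h import *
st()
im,d,c=snap('wrist'); save('w14',im,1.5); P=cloud(d,c)
rects(P,d,.025,.04,.564,-.271,.04)
rects(P,d,.045,.058,.468,-.277,.05)
E
```

```text
t 13.35 tcp mm [ 562.5 -270.2  149.6] jaw 4.3 tilt [-0.002 -0.003] F [ 0.5 -0.3  0.3] w 59.6 q6 1.05
ctr 566.1 -271.3 size 20.5 21.5 ang 5.3 n 378 zmed 0.0344 zmax 0.0363
ctr 469.4 -278.9 size 42.1 42.4 ang 3.6 n 1893 zmed 0.0526 zmax 0.0575
```

View pics/w14.png

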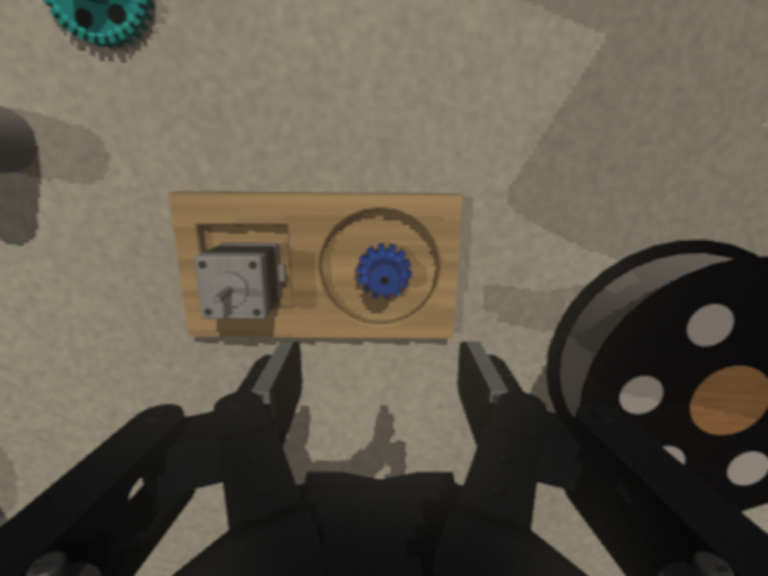

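Small gear lies flat in the round pocket (hub top 34 mm = 4+30). Next: flat motor at about (677, 70), yaw ≈ 27°.

Call:
move_arm:
  series:
    - [[1.2,3.9,0,0,0,3,0.9],[1.3,4.2,0,0,0,3,0.9],[1.3,4.2,0,0,0,3,0.9],[1.3,4.2,0,0,0,3,0.9],[1.3,4.2,0,0,0,3,0.9]]

```text
clock: 13.9
eef_pos: [0.6247, -0.064, 0.1476]
tool_rot: [0.581, 0.814, -0.003, 0.001]
ft_force: [0.4, 0.2, -0.2]
grip_width: 0.0773
```

Call:
move_arm:
  series:
    - [[1.3,4.2,0,0,0,3,0.9],[1.3,4.2,0,0,0,3,0.9],[1.0,3.2,0,0,0,2,0.9],[0,0,0,0,0,0,0.9],[0,0,0,0,0,0,0.9]]

```text
clock: 14.4
eef_pos: [0.6589, 0.0639, 0.1406]
tool_rot: [0.516, 0.857, -0.005, -0.003]
ft_force: [-0.0, -1.2, -0.2]
grip_width: 0.0774
```

```bash
python3 - <<'E'
from h import *
im,d,c=snap('wrist'); save('w15',im,1.5); P=cloud(d,c)
rects(P,d,.015,.03,.677,.07,.035)
rects(P,d,.03,.05,.677,.07,.025)
fix(677,70,10,27.5)
E
```

```text
ctr 676.4 71.2 size 34.4 35.4 ang 30.1 n 1117 zmed 0.0245 zmax 0.03
ctr 676.3 70.8 size 4.0 5.5 ang 26.1 n 29 zmed 0.037 zmax 0.0383
t 14.45 tcp mm [658.7  63.8 140.4] jaw 27.9 tilt [-0.011 -0.005] F [-0.4  0.2 -0.6] w 77.0 q6 1.18
shift cm [  1.83   0.62 -13.04] turn [ 0.3 -0.6] -0.4
```

View pics/w15.png

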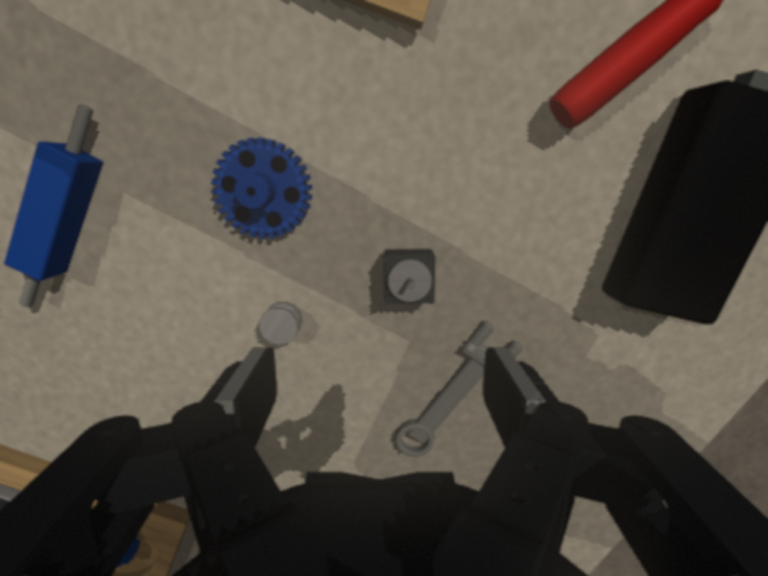

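Flat motor at (410,278), nearly square to the jaws. The fingertip retraction at this opening matters for the shallow grip, so I measure it from depth.

```bash
python3 - <<'E'
from h import *
ci=bot.camera_info('wrist'); T=np.array(ci['tool_from_camera'])
o=bot.get_obs(); im,d=bot.camera('wrist'); f=192/np.tan(np.radians(ci['vfov'])/2)
P=cloud(d,(f,ci['cx'],ci['cy'],T))
m=(d>0)&(d<.2)&(P[...,2]>-.03)
print(o['grip_width'],m.sum())
for s in(-1,1):
    q=P[m&(np.sign(P[...,1])==s)]; print(s,'max z',np.percentile(q[:,2],[90,99,100]).round(4),'y',np.percentile(q[:,1],[0,1,50,99,100]).round(4),'x',np.percentile(q[:,0],[0,50,100]).round(4))
E
```

```text
0.0770366823114784 1429
-1 max z [-0.0146 -0.0109 -0.0094] y [-0.0518 -0.0513 -0.0383 -0.0378 -0.0377] x [-0.0113  0.0062  0.0115]
1 max z [-0.0146 -0.0106 -0.0097] y [0.0381 0.0383 0.0389 0.0518 0.0524] x [-0.0116  0.0063  0.0116]
```

Call:
move_arm:
  series:
    - [[0.9,0.3,-2,0,-0.5,0.4,0.65],[0.8,0.3,-2,0,-0.2,0,0.65],[0.1,0,-2,0,0,0,0.65],[0,0,-2,0,0,0,0.65],[0,0,-0.5,0,0,0,0.65]]

```text
clock: 15.0
eef_pos: [0.6771, 0.0593, 0.0554]
tool_rot: [0.519, 0.855, -0.002, 0.004]
ft_force: [-0.5, -0.5, -0.3]
grip_width: 0.0551
```

```bash
python3 - <<'E'
from h import *
ci=bot.camera_info('wrist'); T=np.array(ci['tool_from_camera'])
fix(676.4,71,9,28.5)
im,d,c=snap('wrist'); save('w16',im,1.5); P=cloud(d,c)
rects(P,d,.015,.024,.677,.07,.03)
rects(P,d,.03,.05,.677,.07,.025)
f=c[0]; P=cloud(d,(f,ci['cx'],ci['cy'],T))
m=(d>0)&(d<.2)&(P[...,2]>-.03)&(P[...,2]<.01)
for s in(-1,1):
    q=P[m&(np.sign(P[...,1])==s)]; print(s,'max z',np.percentile(q[:,2],[90,99,100]).round(4),'y',np.percentile(q[:,1],[0,1,50,99,100]).round(4))
E
```

```text
t 15.0 tcp mm [677.1  59.3  55.4] jaw 27.5 tilt [ 0.005 -0.007] F [-0.5 -0.5 -0.3] w 55.1 q6 1.18
shift cm [-0.07  1.17 -4.64] turn [0.4 0.3] 1.0
ctr 676.4 71.3 size 35.1 35.1 ang 28.6 n 1070 zmed 0.0223 zmax 0.024
ctr 676.3 71.3 size 4.7 4.9 ang 22.0 n 74 zmed 0.0369 zmax 0.0385
-1 max z [-0.0103 -0.0056 -0.0043] y [-0.0412 -0.0407 -0.0278 -0.0272 -0.0271]
1 max z [-0.0102 -0.0057 -0.0034] y [0.0276 0.0278 0.0283 0.0413 0.042 ]
```

View pics/w16.png

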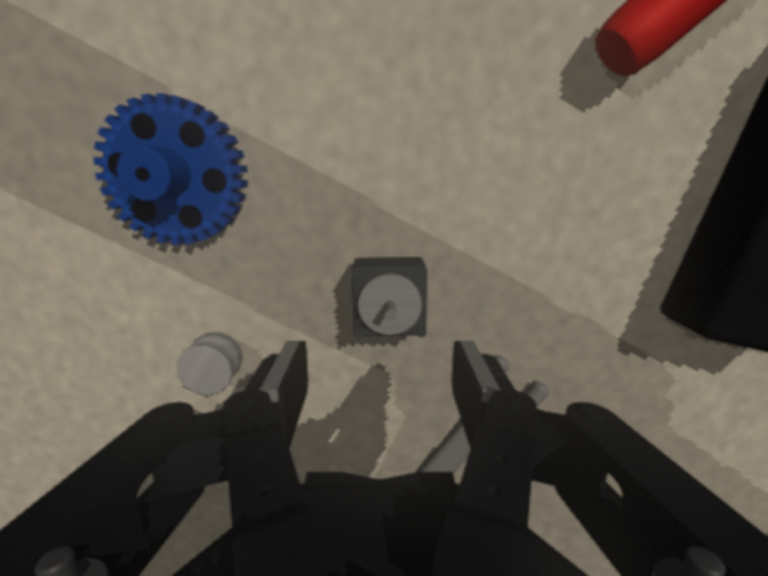

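Call:
move_arm:
  series:
    - [[0,0.8,-0.5,0.3,0.2,1,0.65],[0,0.4,-1.5,0,0,0,0.65],[0,0,-1.6,0,0,0,0.65],[0,0,-0.6,0,0,0,0.65],[0,0,0,0,0,0,0.65]]

```text
clock: 15.55
eef_pos: [0.6795, 0.0708, 0.015]
tool_rot: [0.512, 0.859, 0.002, 0.003]
ft_force: [-0.3, 0.2, 0.4]
grip_width: 0.0557
```

```bash
python3 - <<'E'
from h import *
fix(676.4,71.2,9,28.6)
E
```

```text
t 15.55 tcp mm [679.5  70.8  15. ] jaw 28.4 tilt [ 0.008 -0.   ] F [-0.3  0.2  0.4] w 55.7 q6 1.18
shift cm [-0.31  0.04 -0.6 ] turn [0.  0.5] 0.2
```

Call:
move_arm:
  series:
    - [[-0.3,0,-0.4,0,0.4,0,0.65],[0,0,-0.3,0,0,0,0.65],[0,0,0,0,0,0,0.65],[0,0,0,0,0,0,0.65],[0,0,0,0,0,0,0.65]]

```text
clock: 16.05
eef_pos: [0.6778, 0.0714, 0.0097]
tool_rot: [0.512, 0.859, 0.001, 0.002]
ft_force: [0.6, 0.8, 0.8]
grip_width: 0.0553
```

```bash
python3 - <<'E'
from h import *
fix(676.4,71.2,9,28.6)
E
```

```text
t 16.05 tcp mm [677.8  71.4   9.7] jaw 28.4 tilt [0.004 0.   ] F [0.6 0.8 0.8] w 55.3 q6 1.18
shift cm [-0.14 -0.02 -0.07] turn [-0.   0.2] 0.2
```

Call:
move_arm:
  series:
    - [[-0.1,0,0,0,0,0,0.3],[0,0,0,0,0,0,0],[0,0,0,0,0,0,0],[0,0,0,0,0,0,0],[0,0,0,0,0,0,0]]

```text
clock: 16.55
eef_pos: [0.677, 0.0713, 0.0105]
tool_rot: [0.512, 0.859, 0.001, 0.002]
ft_force: [0.7, 0.3, -0.4]
grip_width: 0.0332
```

```bash
python3 - <<'E'
from h import *
st()
E
```

```text
t 16.55 tcp mm [677.   71.3  10.5] jaw 28.4 tilt [0.005 0.   ] F [ 0.7  0.3 -0.4] w 33.2 q6 1.18
```

Call:
move_arm:
  series:
    - [[0,0,1,0,0,0,0],[0,0,2,0,0,0,0],[0,0,2.5,0,0,0,0],[0,0,1,0,0,0,0],[0,0,0.1,0,0,0,0]]

```text
clock: 17.05
eef_pos: [0.6751, 0.0711, 0.078]
tool_rot: [0.512, 0.859, 0.0, 0.0]
ft_force: [0.0, 0.2, -1.4]
grip_width: 0.0333
```

```bash
python3 - <<'E'
from h import *
fix(451.5,237.5,74,9.6)
im,d,c=snap('wrist'); save('w17',im,1.5); P=cloud(d,c)
E
```

```text
t 17.05 tcp mm [675.1  71.1  78. ] jaw 28.4 tilt [ 0.001 -0.   ] F [ 0.   0.2 -1.4] w 33.3 q6 1.18
shift cm [-22.36  16.64  -0.4 ] turn [0. 0.] -18.8
```

View pics/w17.png

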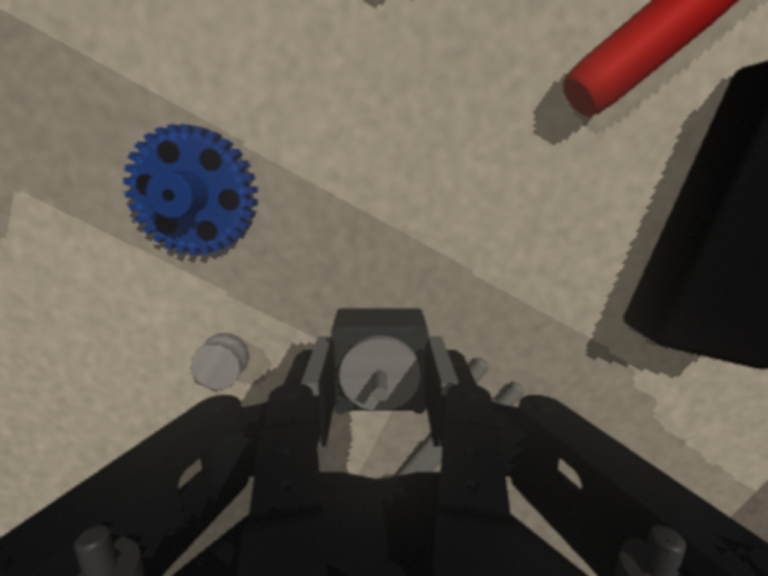

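Flat motor held upright at (378,370). Carry to the cradle tray's square pocket.

Call:
move_arm:
  series:
    - [[-3.2,2.4,0.1,0,0,-2.7,0],[-3.2,2.4,0.1,0,0,-2.7,0],[-3.2,2.4,0.1,0,0,-2.7,0],[-3.2,2.4,0.1,0,0,-2.7,0],[-3.2,2.4,0.1,0,0,-2.7,0]]

```text
clock: 17.6
eef_pos: [0.5113, 0.1892, 0.0763]
tool_rot: [0.617, 0.787, -0.002, -0.0]
ft_force: [-0.3, -0.3, -1.5]
grip_width: 0.0329
```

Call:
move_arm:
  series:
    - [[-3.2,2.4,0.1,0,0,-2.7,0],[-2.4,1.7,0.1,0,0,-2.4,0],[0,0,0.1,0,0,0,0],[0,0,0.1,0,0,0,0],[0,0,0.1,0,0,0,0]]

```text
clock: 18.1
eef_pos: [0.4452, 0.2323, 0.0771]
tool_rot: [0.65, 0.76, -0.006, -0.003]
ft_force: [0.0, -0.8, -1.3]
grip_width: 0.0331
```

```bash
python3 - <<'E'
from h import *
fix(451.5,237.5,16,9.6)
im,d,c=snap('wrist'); save('w18',im,1.5); P=cloud(d,c)
E
```

```text
t 18.1 tcp mm [445.2 232.3  77.1] jaw 8.9 tilt [-0.013 -0.006] F [ 0.  -0.8 -1.3] w 33.1 q6 1.9
shift cm [ 0.63  0.52 -6.11] turn [ 0.3 -0.7] 0.7
```

View pics/w18.png

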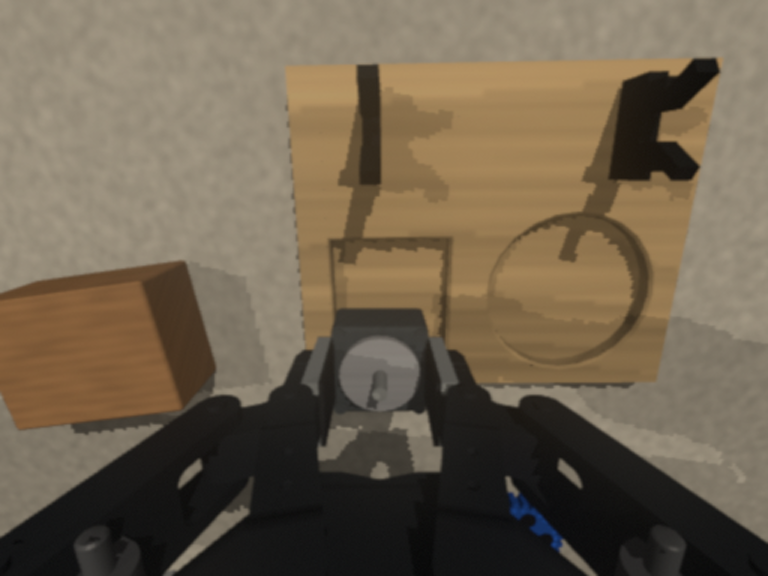

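The view shows the square pocket (330–450, 240+) and the cradle uprights at (368,120) and (650,120). Refit the tray with this closer depth.

```bash
cat >> h.py <<'E'
from scipy.optimize import minimize
def fittray(P,x0,W,L,py,verbose=1):
    sel=(np.hypot(P[...,0]-x0[0]/1000,P[...,1]-x0[1]/1000)<.15)&(P[...,2]<.018)&(P[...,2]>-.008)
    q=P[sel]
    def model(X):
        a=np.radians(X[2]); dx=q[:,0]*1000-X[0]; dy=q[:,1]*1000-X[1]
        x=dx*np.cos(a)+dy*np.sin(a); y=-dx*np.sin(a)+dy*np.cos(a)
        s=lambda t:1/(1+np.exp(-np.clip(t,-50,50)/1.))
        return 14*s(L/2-abs(x))*s(W/2-abs(y))-10*s(31-abs(x+52))*s(31-abs(y-py))-10*s(43-np.hypot(x-44,y-py))
    f=lambda X:np.mean(np.minimum(abs(model(X)-q[:,2]*1000),6))
    r=minimize(f,x0,method='Nelder-Mead',options=dict(initial_simplex=[[x0[0]+i,x0[1]+j,x0[2]+k] for i,j,k in[(0,0,0),(5,0,0),(0,5,0),(0,0,3)]]))
    X=r.x; a=np.radians(X[2]); e=np.array([np.cos(a),np.sin(a)]); n=np.array([-e[1],e[0]])
    print('tray',X.round(1),'res',round(r.fun,2),'sq',(X[:2]-52*e+py*n).round(1),'rd',(X[:2]+44*e+py*n).round(1),'seat',(X[:2]+52*n).round(1))
    return X,e,n
E
python3 - <<'E'
from h import *
im,d,c=snap('wrist'); P=cloud(d,c); 
X,e,n=fittray(P,(497.7,275.8,9.6),166,200,-30)
for s in(60,-60):
    p=X[:2]+52*n+s*e
    rects(P,d,.03,.07,p[0]/1000,p[1]/1000,.04)
rects(P,d,.02,.1,.36,.2,.06)
E
```

```text
tray [495.7 276.3   9.5] res 0.86 sq [449.3 238.2] rd [544. 254.] seat [487.1 327.6]
ctr 545.9 337.2 size 10.2 43.6 ang 9.5 n 2545 zmed 0.0471 zmax 0.0639
ctr 427.8 316.8 size 8.1 41.7 ang 9.7 n 1114 zmed 0.0547 zmax 0.0637
ctr 322.3 197.0 size 45.9 70.1 ang 17.0 n 6671 zmed 0.0451 zmax 0.0474
```

Call:
move_arm:
  series:
    - [[0.3,0.4,-1.3,0.2,-0.6,0.6,0],[0.2,0.2,-1.6,0,0,0,0],[0,0,-1.6,0,0,0,0],[0,0,-0.7,0,0,0,0],[0,0,0.1,0,0,0,0]]

```text
clock: 18.7
eef_pos: [0.4566, 0.2357, 0.025]
tool_rot: [0.649, 0.761, 0.001, 0.001]
ft_force: [-0.9, 0.3, -1.4]
grip_width: 0.0332
```

```bash
python3 - <<'E'
from h import *
fix(450,238,15,9.6)
im,d,c=snap('wrist'); save('w19',im,1.5); P=cloud(d,c)
E
```

```text
t 18.7 tcp mm [456.6 235.7  25. ] jaw 9.0 tilt [ 0.003 -0.   ] F [-0.9  0.3 -1.4] w 33.2 q6 1.89
shift cm [-0.66  0.23 -1.  ] turn [0.  0.2] 0.6
```

View pics/w19.png

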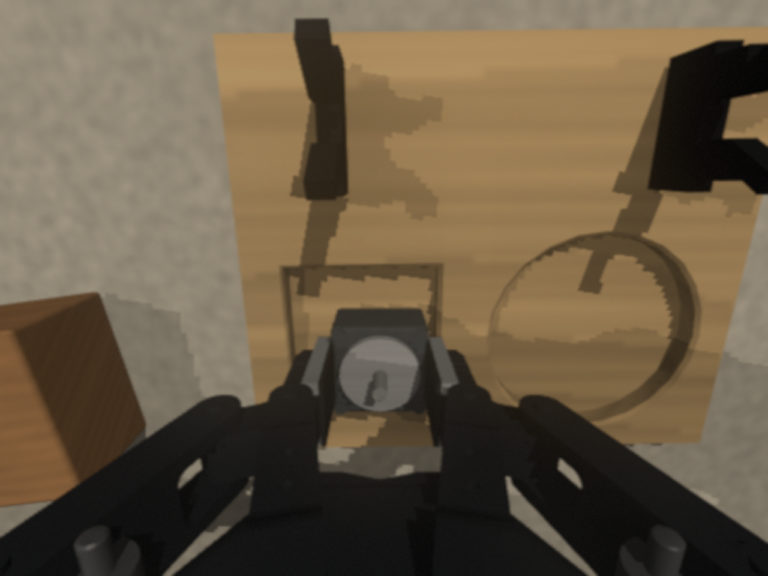

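Motor is 6–7 mm too far toward +x; correct, then lower.

Call:
move_arm:
  series:
    - [[-0.6,0.2,0.1,0,0,0.5,0],[-0.1,0,-0.3,0,0,0,0],[0,0,-0.4,0,0,0,0],[0,0,-0.2,0,0,0,0],[0,0,0,0,0,0,0]]

```text
clock: 19.25
eef_pos: [0.4514, 0.2388, 0.0197]
tool_rot: [0.646, 0.764, 0.004, 0.002]
ft_force: [-0.2, 0.7, -1.1]
grip_width: 0.0331
```

```bash
python3 - <<'E'
from h import *
fix(450,238,14.5,9.6)
im,d,c=snap('wrist'); save('w20',im,1.5); P=cloud(d,c)
E
```

```text
t 19.25 tcp mm [451.4 238.8  19.7] jaw 9.6 tilt [0.008 0.002] F [-0.2  0.7 -1.1] w 33.1 q6 1.89
shift cm [-0.14 -0.08 -0.52] turn [-0.1  0.5] 0.0
```

View pics/w20.png

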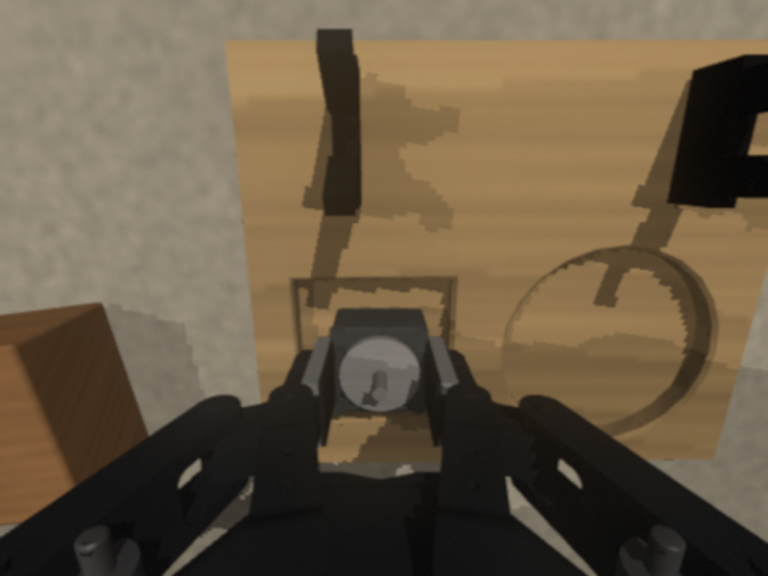

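Centred in the pocket now (pocket 293–457, motor 333–427). Lower the remaining 5 mm.

Call:
move_arm:
  series:
    - [[0,0,-0.3,0,0.3,0,0],[0,0,-0.2,0,0,0,0],[0,0,-0.1,0,0,0,0],[0,0,0,0,0,0,0],[0,0,0,0,0,0,0]]

```text
clock: 19.8
eef_pos: [0.452, 0.2392, 0.0145]
tool_rot: [0.646, 0.764, 0.002, 0.0]
ft_force: [0.1, -0.2, -1.8]
grip_width: 0.0332
```

```bash
python3 - <<'E'
from h import *
fix(450,238,14.5,9.6)
E
```

```text
t 19.8 tcp mm [452.  239.2  14.5] jaw 9.6 tilt [0.004 0.003] F [ 0.1 -0.2 -1.8] w 33.2 q6 1.89
shift cm [-0.2  -0.12 -0.  ] turn [-0.2  0.2] 0.0
```

Call:
move_arm:
  series:
    - [[0,0,0,0,0,0,0],[0,0,0,0,0,0,0.6],[0,0,0,0,0,0,0.6],[0,0,0,0,0,0,0.6],[0,0,0.1,0,0,0,0.6]]

```text
clock: 20.3
eef_pos: [0.4524, 0.2394, 0.0155]
tool_rot: [0.646, 0.764, 0.003, 0.001]
ft_force: [-0.2, 0.1, -0.7]
grip_width: 0.0513
```

Call:
move_arm:
  series:
    - [[0,0,1,0,0,0,0.6],[0,0,3,0,0,0,0.6],[0,0,4,0,0,0,0.6],[0,0,4,0,0,0,0.6],[0,0,1,0,0,0,0.6]]

```text
clock: 20.8
eef_pos: [0.4497, 0.238, 0.1503]
tool_rot: [0.646, 0.764, 0.0, -0.0]
ft_force: [-0.4, -0.1, 0.5]
grip_width: 0.0511
```

```bash
python3 - <<'E'
from h import *
im,d,c=snap('wrist'); save('w21',im,1.5); P=cloud(d,c)
X,e,n=fittray(P,(495.7,275.8,9.6),166,200,-30)
rects(P,d,.02,.034,.45,.238,.04)
rects(P,d,.034,.05,.45,.238,.03)
fix(561.3,75.5,100,9.6)
E
```

```text
tray [495.6 275.7   9.7] res 0.86 sq [449.4 237.3] rd [544.  253.5] seat [486.8 326.9]
ctr 451.8 239.5 size 34.3 35.1 ang 10.6 n 1073 zmed 0.0285 zmax 0.0336
ctr 452.1 239.8 size 4.0 4.0 ang 9.0 n 28 zmed 0.041 zmax 0.0432
t 20.85 tcp mm [449.8 238.  150.3] jaw 9.6 tilt [0.    0.001] F [-0.5  0.   0.5] w 51.5 q6 1.89
shift cm [ 11.15 -16.25  -5.03] turn [-0.1  0. ] 0.0
```

View pics/w21.png

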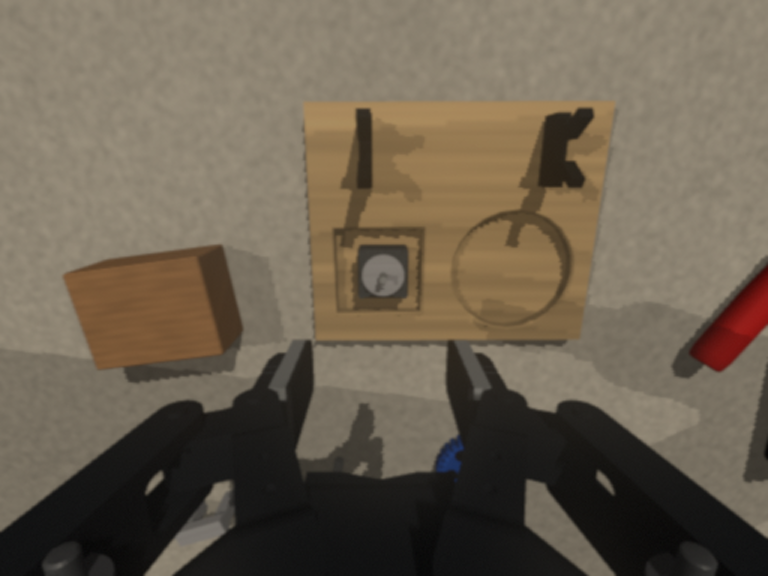

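Flat motor seated in its square pocket (shaft end 41 mm = 4+37). Next, the large blue gear.

Call:
move_arm:
  series:
    - [[2.3,-3.4,0,0,0,0,0.6],[2.3,-3.4,0,0,0,0,0.6],[2.3,-3.4,0,0,0,0,0.6],[2.3,-3.4,0,0,0,0,0.6],[1.6,-2.3,0,0,0,0,0.6]]

```text
clock: 21.35
eef_pos: [0.5573, 0.0775, 0.149]
tool_rot: [0.642, 0.767, 0.0, -0.002]
ft_force: [0.5, 1.1, 0.2]
grip_width: 0.0513
```

Call:
move_arm:
  series:
    - [[0,0,0,0,0,0,0.6],[0,0,-2,0,0,0,0.6],[0,0,-2,0,0,0,0.6],[0,0,-1,0,0,0,0.6],[0,0,0,0,0,0,0.6]]

```text
clock: 21.85
eef_pos: [0.5556, 0.0742, 0.0932]
tool_rot: [0.644, 0.765, -0.002, -0.004]
ft_force: [-0.3, 0.4, 0.5]
grip_width: 0.0512
```

```bash
python3 - <<'E'
from h import *
im,d,c=snap('wrist'); save('w22',im,1.5); P=cloud(d,c)
p=rects(P,d,.005,.015,.561,.075,.045)
p=rects(P,d,.024,.036,.561,.075,.03)
fix(561,75.5,13,9.6)
E
```

```text
ctr 560.1 76.7 size 65.6 65.7 ang 47.6 n 3243 zmed 0.0106 zmax 0.015
ctr 560.2 76.7 size 21.2 20.8 ang 89.6 n 550 zmed 0.0305 zmax 0.0326
t 21.9 tcp mm [556.   74.3  93.9] jaw 9.8 tilt [-0.007  0.002] F [ 0.2 -0.7  0.3] w 51.1 q6 1.53
shift cm [ 0.5   0.12 -8.09] turn [-0.1 -0.4] -0.2
```

View pics/w22.png

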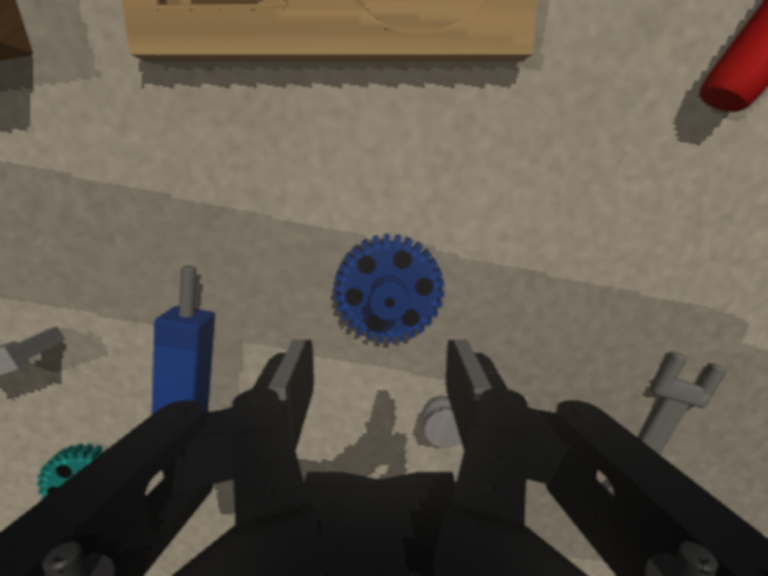

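Large blue gear at (388,290) with its six dark marks; hub at (560,76.6) mm.

Call:
move_arm:
  series:
    - [[0.3,0.2,-1.5,0,-0.4,0,0.6],[0.1,0.1,-2.2,0,0,0,0.6],[0,0,-2.0,0,0,0,0.6],[0,0,-1.2,0,0,0,0.6],[0,0,0,0,0,0,0.6]]

```text
clock: 22.4
eef_pos: [0.563, 0.0803, 0.028]
tool_rot: [0.643, 0.766, 0.004, 0.002]
ft_force: [-0.6, 0.4, -0.5]
grip_width: 0.0511
```

```bash
python3 - <<'E'
from h import *
fix(560.2,76.6,13,9.6)
E
```

```text
t 22.4 tcp mm [563.   80.3  28. ] jaw 10.0 tilt [0.009 0.004] F [-0.6  0.4 -0.5] w 51.1 q6 1.54
shift cm [-0.28 -0.37 -1.5 ] turn [-0.2  0.5] -0.4
```

Call:
move_arm:
  series:
    - [[-0.3,-0.35,-0.5,0,0.4,0,0.6],[0,0,-0.6,0,0,0,0.6],[0,0,-0.3,0,0,0,0.6],[0,0,0,0,0,0,0.6],[0,0,0,0,0,0,0.6]]

```text
clock: 22.9
eef_pos: [0.5622, 0.077, 0.0164]
tool_rot: [0.643, 0.766, 0.004, 0.001]
ft_force: [-0.4, -0.5, 0.4]
grip_width: 0.0513
```

```bash
python3 - <<'E'
from h import *
fix(560.2,76.6,13,9.6)
E
```

```text
t 22.9 tcp mm [562.2  77.   16.4] jaw 10.0 tilt [0.006 0.005] F [-0.4 -0.5  0.4] w 51.3 q6 1.53
shift cm [-0.2  -0.04 -0.34] turn [-0.3  0.4] -0.4
```

Call:
move_arm:
  series:
    - [[-0.2,0,-0.3,0,0.2,0,0.6],[-0.1,0,0,0,0,0,0.6],[0,0,0,0,0,0,0.3],[0,0,0,0,0,0,0],[0,0,0,0,0,0,0]]

```text
clock: 23.4
eef_pos: [0.5597, 0.0771, 0.0142]
tool_rot: [0.643, 0.766, 0.003, 0.0]
ft_force: [0.1, -0.7, 1.2]
grip_width: 0.0193
```

Call:
move_arm:
  series:
    - [[0,0,0,0,0,0,0],[0,0,0,0,0,0,0],[0,0,0,0,0,0,0],[0,0,0,0,0,0,0],[0,0,0,0,0,0,0]]

```text
clock: 23.9
eef_pos: [0.5597, 0.0771, 0.0142]
tool_rot: [0.643, 0.766, 0.003, 0.0]
ft_force: [0.0, 0.1, 0.8]
grip_width: 0.0195
```

```bash
python3 - <<'E'
from h import *
st()
E
```

```text
t 23.9 tcp mm [559.7  77.1  14.2] jaw 10.0 tilt [0.005 0.005] F [0.  0.1 0.8] w 19.5 q6 1.53
```

Call:
move_arm:
  series:
    - [[0,0,1,0,0,0,0],[0,0,2,0,0,0,0],[0,0,2.5,0,0,0,0],[0,0,1,0,0,0,0],[0,0,0.1,0,0,0,0]]

```text
clock: 24.4
eef_pos: [0.5582, 0.0769, 0.0827]
tool_rot: [0.643, 0.766, 0.002, -0.001]
ft_force: [-0.1, -0.0, -0.8]
grip_width: 0.0196
```

```bash
python3 - <<'E'
from h import *
fix(544.3,253.5,78,9.6)
im,d,c=snap('wrist'); save('w23',im,1.5)
E
```

```text
t 24.4 tcp mm [558.2  76.9  82.7] jaw 10.0 tilt [0.002 0.005] F [-0.1 -0.  -0.8] w 19.6 q6 1.53
shift cm [-1.39 17.66 -0.47] turn [-0.3  0.1] -0.4
```

View pics/w23.png

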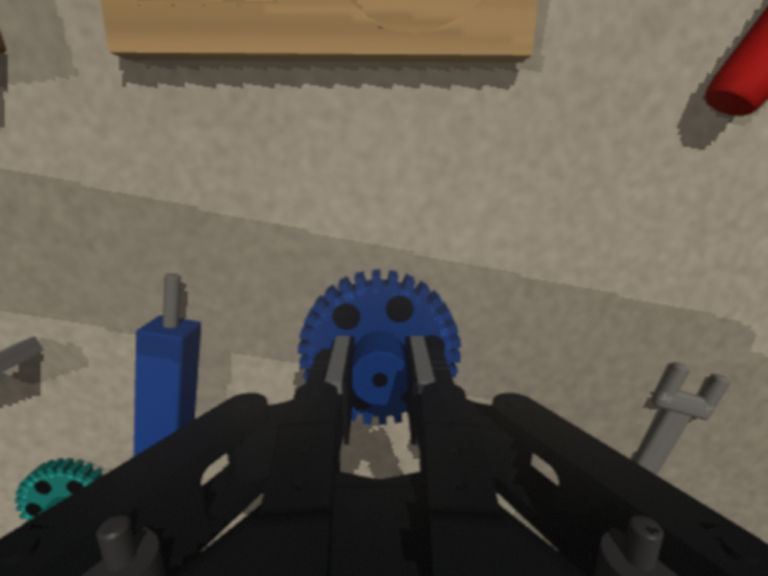

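Gear held level by the hub at (378,370). Carry to the round pocket.

Call:
move_arm:
  series:
    - [[-0.3,3.8,0,0,0,0,0],[-0.3,3.9,0,0,0,0,0],[-0.3,3.9,0,0,0,0,0],[-0.3,3.9,0,0,0,-0.3,0],[-0.1,1.2,0,0,0,0,0]]

```text
clock: 24.95
eef_pos: [0.5426, 0.2451, 0.0774]
tool_rot: [0.648, 0.762, -0.001, -0.002]
ft_force: [-0.0, -0.3, -0.4]
grip_width: 0.0195
```

Call:
move_arm:
  series:
    - [[0,0,0,0,0,0,0],[0,0,0,0,0,0,0],[0,0,0,0,0,0,0],[0,0,0,0,0,0,0],[0,0,0,0,0,0,0]]

```text
clock: 25.45
eef_pos: [0.5409, 0.2417, 0.0742]
tool_rot: [0.648, 0.761, -0.004, -0.003]
ft_force: [0.4, 0.6, -0.5]
grip_width: 0.0196
```

```bash
python3 - <<'E'
from h import *
fix(544.3,253.5,19,9.6)
im,d,c=snap('wrist'); save('w24',im,1.5)
E
```

```text
t 25.45 tcp mm [540.9 241.7  74.2] jaw 9.2 tilt [-0.009 -0.002] F [ 0.4  0.6 -0.5] w 19.6 q6 1.83
shift cm [ 0.34  1.18 -5.52] turn [ 0.1 -0.5] 0.4
```

View pics/w24.png

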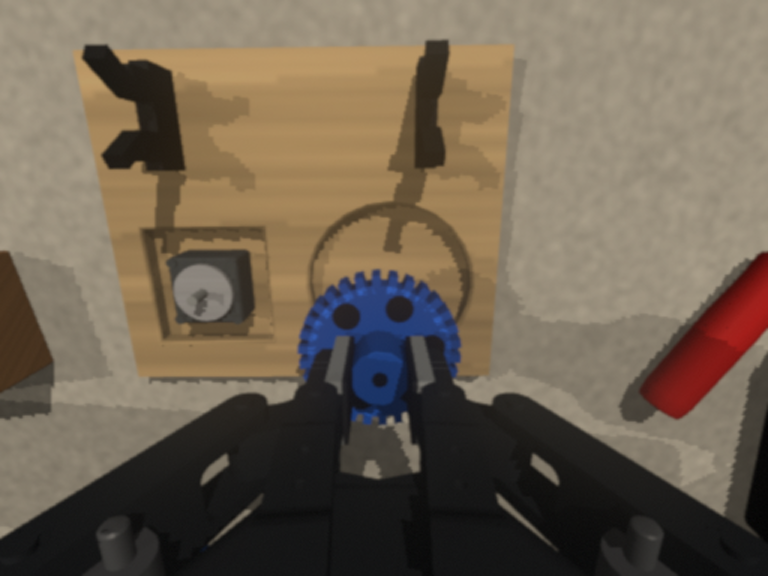

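Call:
move_arm:
  series:
    - [[0.2,0.8,0,0,-0.4,0.3,0],[0.1,0.5,-0.8,0,0,0,0],[0,0,-1.6,0,0,0,0],[0,0,-1.2,0,0,0,0],[0,0,-0.2,0,0,0,0]]

```text
clock: 26.0
eef_pos: [0.5457, 0.2558, 0.0352]
tool_rot: [0.647, 0.763, 0.0, 0.001]
ft_force: [-0.4, 0.6, -1.0]
grip_width: 0.0194
```

```bash
python3 - <<'E'
from h import *
fix(544.3,253.5,19,9.6)
im,d,c=snap('wrist'); save('w25',im,1.5)
E
```

```text
t 26.0 tcp mm [545.7 255.8  35.2] jaw 9.4 tilt [ 0.002 -0.001] F [-0.4  0.6 -1. ] w 19.4 q6 1.85
shift cm [-0.14 -0.23 -1.62] turn [0.  0.1] 0.2
```

View pics/w25.png

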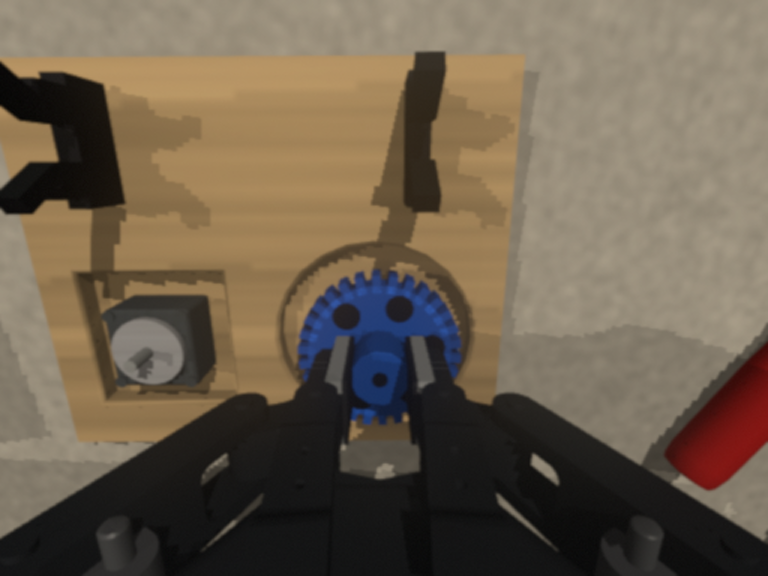

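Gear lies over the pocket with margin on all sides. Lower with 2 mm correction.

Call:
move_arm:
  series:
    - [[-0.1,-0.2,-0.5,0,0,0,0],[0,0,-0.6,0,0,0,0],[0,0,-0.3,0,0,0,0],[0,0,-0.1,0,0,0,0],[0,0,0,0,0,0,0]]

```text
clock: 26.55
eef_pos: [0.5452, 0.254, 0.0199]
tool_rot: [0.647, 0.763, 0.001, 0.001]
ft_force: [0.4, 0.6, -0.5]
grip_width: 0.0197
```

```bash
python3 - <<'E'
from h import *
fix(544.3,253.5,18.5,9.6)
im,d,c=snap('wrist'); save('w26',im,1.5)
E
```

```text
t 26.55 tcp mm [545.2 254.   19.9] jaw 9.4 tilt [ 0.003 -0.   ] F [ 0.4  0.6 -0.5] w 19.7 q6 1.84
shift cm [-0.09 -0.05 -0.14] turn [0.  0.2] 0.2
```

View pics/w26.png

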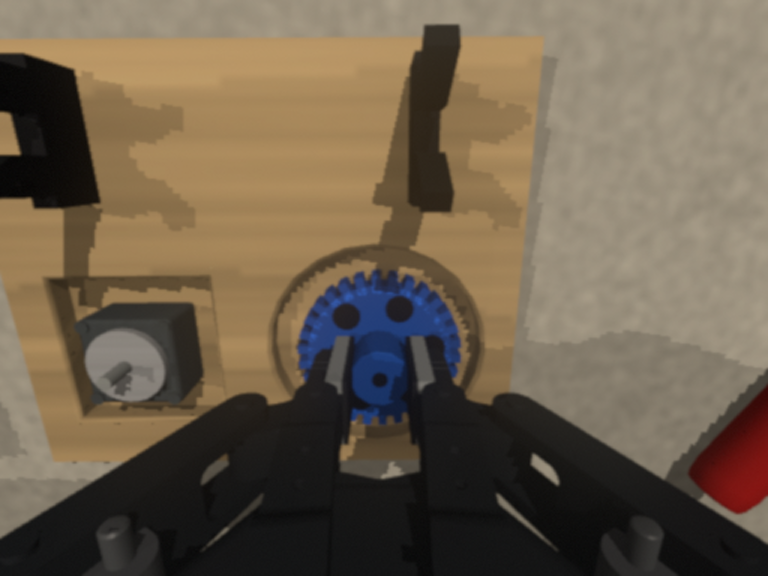

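Gear is well inside the round pocket. Set down and release.

Call:
move_arm:
  series:
    - [[0,0,-0.15,0,0,0,0],[0,0,-0.1,0,0,0,0],[0,0,0,0,0,0,0.45],[0,0,0,0,0,0,0.45],[0,0,0,0,0,0,0.45]]

```text
clock: 27.1
eef_pos: [0.5463, 0.2544, 0.0187]
tool_rot: [0.647, 0.763, 0.002, 0.002]
ft_force: [-0.6, 0.5, -0.2]
grip_width: 0.0382
```

Call:
move_arm:
  series:
    - [[0,0,1,0,0,0,0.45],[0,0,3,0,0,0,0.45],[0,0,4,0,0,0,0.6],[0,0,4,0,0,0,0.6],[0,0,1,0,0,0,0.6]]

```text
clock: 27.6
eef_pos: [0.5434, 0.2531, 0.1528]
tool_rot: [0.647, 0.763, -0.001, 0.0]
ft_force: [1.7, 0.9, 0.7]
grip_width: 0.0516
```

```bash
python3 - <<'E'
from h import *
im,d,c=snap('wrist'); save('w27',im,1.5); P=cloud(d,c)
rects(P,d,.025,.04,.544,.2535,.04)
rects(P,d,.01,.02,.544,.2535,.034)
X,e,n=fittray(P,(495.7,275.8,9.6),166,200,-30)
for s in(60,-60):
    p=X[:2]+52*n+s*e
    rects(P,d,.03,.07,p[0]/1000,p[1]/1000,.04)
fix(445,-3.5,150,0)
E
```

```text
ctr 546.1 253.7 size 20.6 21.2 ang 9.5 n 370 zmed 0.0344 zmax 0.0364
ctr 545.5 253.4 size 65.8 63.8 ang 71.9 n 2155 zmed 0.0146 zmax 0.0199
tray [495.5 275.7   9.8] res 1.1 sq [449.3 237.3] rd [543.9 253.6] seat [486.6 327. ]
ctr 546.0 336.9 size 8.1 43.2 ang 9.8 n 531 zmed 0.0538 zmax 0.0636
ctr 427.9 316.5 size 9.2 43.6 ang 9.6 n 918 zmed 0.0476 zmax 0.0636
t 27.65 tcp mm [543.5 253.1 152.8] jaw 9.4 tilt [ 0.    -0.001] F [0.5 0.8 0.6] w 51.0 q6 1.84
shift cm [ -9.85 -25.66  -0.28] turn [0.1 0. ] -9.4
```

View pics/w27.png

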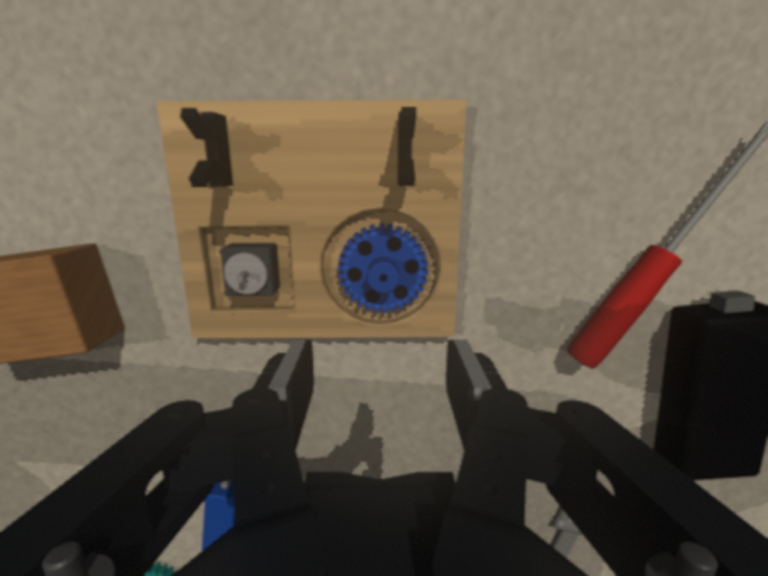

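Large gear seated (hub top 34.4 mm, face flush at 14.6 mm). Now the spindle.

Call:
move_arm:
  series:
    - [[-1.4,-3.7,0,0,0,-1.4,0.6],[-1.5,-3.8,0,0,0,-1.4,0.6],[-1.5,-3.8,0,0,0,-1.4,0.6],[-1.5,-3.8,0,0,0,-1.4,0.6],[-1.5,-3.8,0,0,0,-1.4,0.6]]

```text
clock: 28.15
eef_pos: [0.4669, 0.0634, 0.15]
tool_rot: [0.69, 0.723, 0.0, 0.0]
ft_force: [-0.1, -0.7, -0.2]
grip_width: 0.0511
```

Call:
move_arm:
  series:
    - [[-1.4,-3.5,-1,0,0,-1.4,0.6],[-0.9,-2.5,-2,0,0,-0.8,0.6],[0,0,-2,0,0,0,0.6],[0,0,0,0,0,0,0.6],[0,0,0,0,0,0,0.6]]

```text
clock: 28.65
eef_pos: [0.4366, -0.0034, 0.0963]
tool_rot: [0.708, 0.707, -0.003, -0.001]
ft_force: [0.3, -0.2, 0.4]
grip_width: 0.0512
```

```bash
python3 - <<'E'
from h import *
im,d,c=snap('wrist'); save('w28',im,1.5); P=cloud(d,c)
p=rects(P,d,.018,.032,.445,-.0035,.09)
p=rects(P,d,.008,.032,.445,-.0035,.09)
fix(445,-3.5,8,0)
E
```

```text
ctr 443.0 -2.5 size 89.8 26.0 ang 89.4 n 3129 zmed 0.0264 zmax 0.0288
ctr 443.0 -2.8 size 149.9 26.0 ang 89.4 n 3722 zmed 0.0262 zmax 0.0288
t 28.7 tcp mm [436.5  -3.2  96.3] jaw -0.1 tilt [-0.006 -0.002] F [ 0.5  0.2 -0.4] w 51.4 q6 1.57
shift cm [ 0.85 -0.03 -8.83] turn [ 0.1 -0.3] 0.1
```

View pics/w28.png

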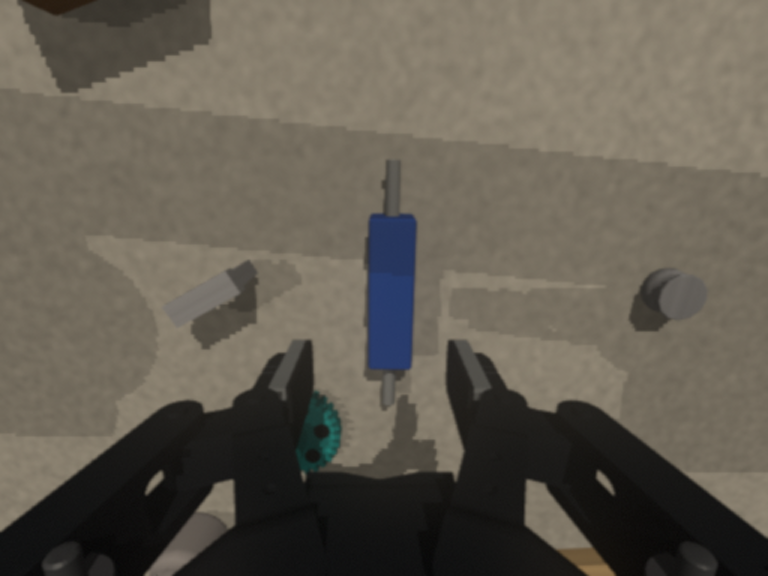

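Spindle at (390,290) px, centred at (443.5,-2.8) mm, 150 × 26 mm as specified.

Call:
move_arm:
  series:
    - [[0.4,0,-1.5,0,-0.2,-0.3,0.6],[0.2,0,-2.2,0,0,0,0.6],[0,0,-2.2,0,0,0,0.6],[0,0,-1.2,0,0,0,0.6],[0,0,0,0,0,0,0.6]]

```text
clock: 29.2
eef_pos: [0.4492, 0.0002, 0.0278]
tool_rot: [0.707, 0.707, 0.003, 0.004]
ft_force: [-1.3, 0.1, -0.1]
grip_width: 0.0512
```

```bash
python3 - <<'E'
from h import *
fix(443.5,-2.8,7,-0.4)
E
```

```text
t 29.2 tcp mm [4.492e+02 2.000e-01 2.780e+01] jaw 0.0 tilt [ 0.009 -0.001] F [-1.3  0.1 -0.1] w 51.2 q6 1.57
shift cm [-0.57 -0.3  -2.08] turn [0.1 0.5] -0.4
```

Call:
move_arm:
  series:
    - [[-0.5,-0.3,-0.6,0,0.4,-0.4,0.6],[-0.1,0,-0.8,0,0,0,0.6],[0,0,-0.5,0,0,0,0.6],[0,0,-0.2,0,0,0,0.6],[0,0,0,0,0,0,0.6]]

```text
clock: 29.7
eef_pos: [0.4457, -0.002, 0.0081]
tool_rot: [0.709, 0.705, 0.002, 0.003]
ft_force: [-0.4, -0.4, 0.6]
grip_width: 0.0512
```

```bash
python3 - <<'E'
from h import *
fix(443.5,-2.8,7,-0.4)
im,d,c=snap('wrist'); save('w29',im,1.5); P=cloud(d,c)
p=rects(P,d,.018,.03,.445,-.0035,.09)
E
```

```text
t 29.7 tcp mm [445.7  -2.    8.1] jaw -0.3 tilt [ 0.007 -0.001] F [-0.4 -0.4  0.6] w 51.2 q6 1.57
shift cm [-0.22 -0.08 -0.11] turn [0.1 0.4] -0.1
ctr 443.1 -0.4 size 86.3 26.2 ang 89.5 n 7305 zmed 0.0264 zmax 0.0289
```

Call:
move_arm:
  series:
    - [[-0.2,0,-0.1,0,0.3,0,0.6],[-0.1,0,0,0,0,0,0.6],[0,0,0,0,0,0,0.3],[0,0,0,0,0,0,0],[0,0,0,0,0,0,0]]

```text
clock: 30.25
eef_pos: [0.4435, -0.0021, 0.0082]
tool_rot: [0.709, 0.705, 0.001, 0.002]
ft_force: [-0.8, 0.6, -1.1]
grip_width: 0.0247
```

Call:
move_arm:
  series:
    - [[0,0,0,0,0,0,0],[0,0,0,0,0,0,0],[0,0,0,0,0,0,0],[0,0,0,0,0,0,0],[0,0,0,0,0,0,0]]

```text
clock: 30.75
eef_pos: [0.4433, -0.0021, 0.008]
tool_rot: [0.709, 0.705, 0.001, 0.002]
ft_force: [0.7, -1.0, 0.1]
grip_width: 0.0245
```

```bash
python3 - <<'E'
from h import *
st()
E
```

```text
t 30.75 tcp mm [443.3  -2.1   8. ] jaw -0.3 tilt [ 0.003 -0.001] F [ 0.7 -1.   0.1] w 24.5 q6 1.57
```

Call:
move_arm:
  series:
    - [[0,0,1,0,0,0,0],[0,0,2,0,0,0,0],[0,0,4,0,0,0,0],[0,0,4,0,0,0,0],[0,0,1,0,0,0,0]]

```text
clock: 31.25
eef_pos: [0.439, -0.0021, 0.1315]
tool_rot: [0.709, 0.705, -0.002, -0.001]
ft_force: [1.0, 0.2, -1.9]
grip_width: 0.0247
```

```bash
python3 - <<'E'
from h import *
fix(486.8,327,120,99.7)
im,d,c=snap('wrist'); save('w30',im,1.5)
E
```

```text
t 31.25 tcp mm [439.   -2.1 131.5] jaw -0.3 tilt [-0.005 -0.001] F [ 1.   0.2 -1.9] w 24.7 q6 1.57
shift cm [ 4.78 32.91 -1.15] turn [ 0.1 -0.3] -80.0
```

View pics/w30.png

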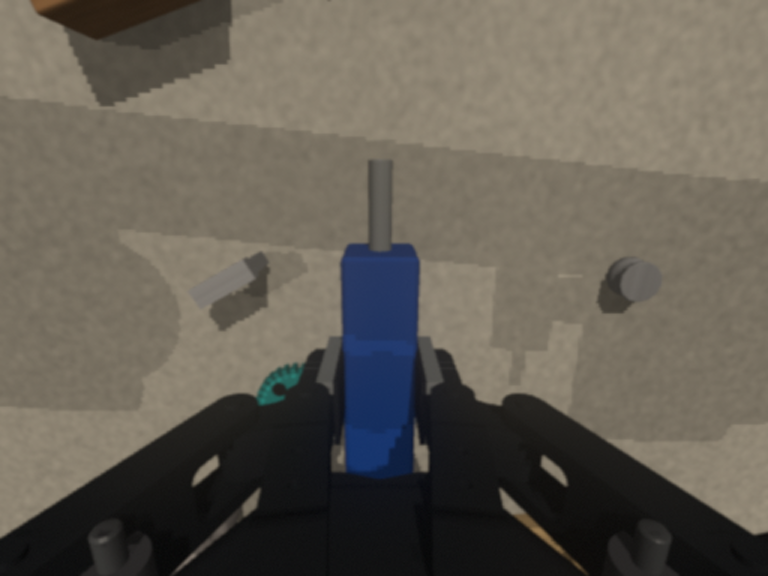

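Spindle held at its middle, level. Rotate +100° (the direction that keeps joint 6 in range) while travelling to the cradle.

Call:
move_arm:
  series:
    - [[0.4,2.7,0.05,0,0,8,0],[0.4,2.7,0.05,0,0,8,0],[0.4,2.7,0.05,0,0,8,0],[0.4,2.7,0.05,0,0,8,0],[0.4,2.7,0.05,0,0,8,0]]

```text
clock: 31.8
eef_pos: [0.4581, 0.1337, 0.1352]
tool_rot: [0.416, 0.909, -0.002, 0.0]
ft_force: [-0.2, 0.2, -1.0]
grip_width: 0.0245
```

Call:
move_arm:
  series:
    - [[0.4,2.7,0.05,0,0,8,0],[0.4,2.7,0.05,0,0,8,0],[0.4,2.7,0.05,0,0,8,0],[0.4,2.7,0.05,0,0,8,0],[0.4,2.7,0.05,0,0,8,0]]

```text
clock: 32.3
eef_pos: [0.4752, 0.2731, 0.1348]
tool_rot: [0.065, 0.998, -0.005, -0.001]
ft_force: [1.9, 0.7, -1.3]
grip_width: 0.0246
```

```bash
python3 - <<'E'
from h import *
fix(486.8,327,110,99.7)
E
```

```text
t 32.3 tcp mm [475.2 273.1 134.8] jaw 82.5 tilt [-0.004 -0.01 ] F [ 1.9  0.7 -1.3] w 24.6 q6 0.66
shift cm [ 1.16  5.39 -2.48] turn [ 0.6 -0.2] 17.2
```

Call:
move_arm:
  series:
    - [[0.4,2.0,0.05,0,0,6.5,0],[0.4,1.8,0.05,0,0,6,0],[0.2,0.5,0.05,0.2,-0.1,1.5,0],[0,0,0.05,0,0,0,0],[0,0,0.05,0,0,0,0]]

```text
clock: 32.8
eef_pos: [0.4826, 0.3192, 0.1336]
tool_rot: [-0.064, 0.998, -0.005, -0.003]
ft_force: [0.4, 0.0, -1.2]
grip_width: 0.0245
```

```bash
python3 - <<'E'
from h import *
fix(486.8,327,110,99.7)
im,d,c=snap('wrist'); save('w31',im,1.5)
im,d,c=snap('scene'); save('s31',im[60:320,230:460],3)
E
```

```text
t 32.8 tcp mm [482.6 319.2 133.6] jaw -82.7 tilt [-0.005 -0.011] F [ 0.4  0.  -1.2] w 24.5 q6 0.46
shift cm [ 0.42  0.78 -2.36] turn [ 0.6 -0.3] 2.4
```

View pics/w31.png

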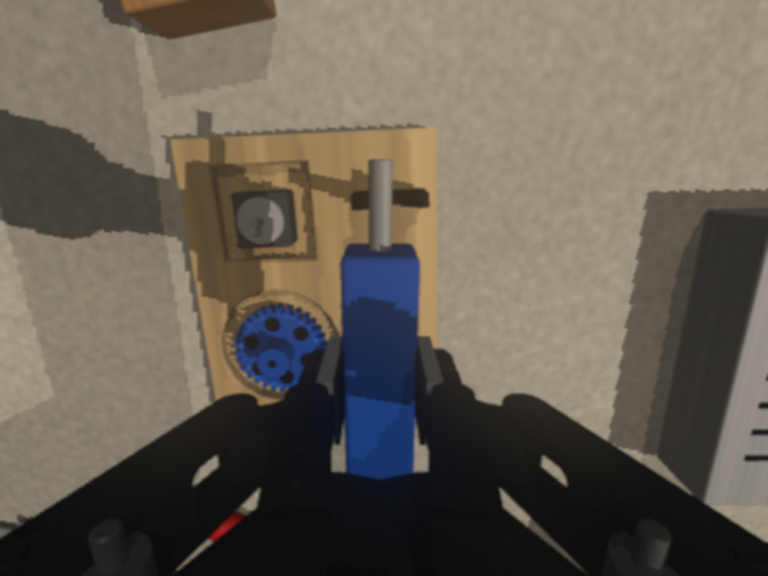

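View pics/s31.png

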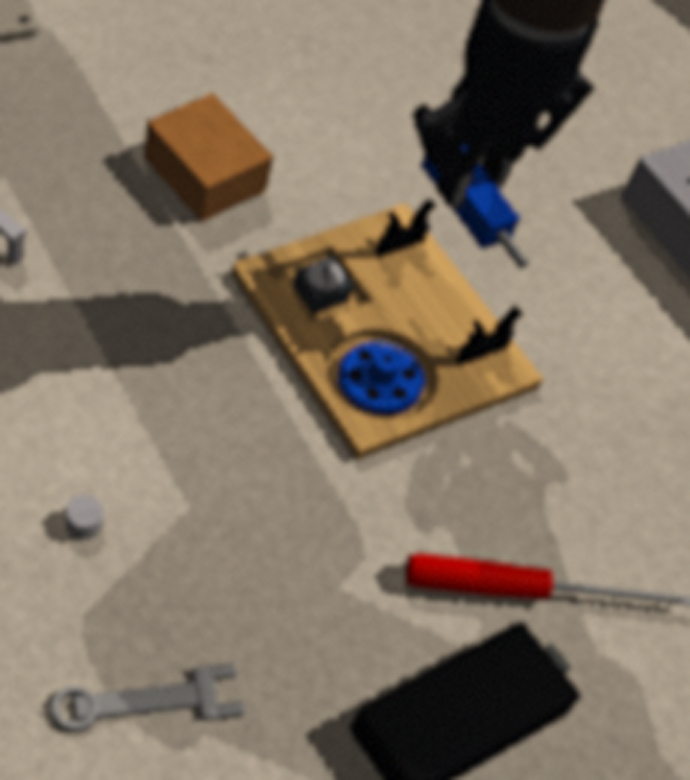

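Spindle is above the cradle, roughly aligned. Align and go lower.

Call:
move_arm:
  series:
    - [[0.3,0.5,-0.8,0.4,-0.2,2.3,0],[0.1,0.2,-1.6,0.1,0,0,0],[0,0,-1.6,0,0,0,0],[0,0,-0.7,0,0,0,0],[0,0,0,0,0,0,0]]

```text
clock: 33.4
eef_pos: [0.4877, 0.3218, 0.0875]
tool_rot: [-0.08, 0.997, -0.001, 0.0]
ft_force: [0.5, -0.1, -1.2]
grip_width: 0.0243
```

```bash
python3 - <<'E'
from h import *
fix(487,326.9,50,99.7)
im,d,c=snap('wrist'); save('w32',im,1.5); P=cloud(d,c)
a=np.radians(9.7); e=np.array([np.cos(a),np.sin(a)]); n=np.array([-e[1],e[0]]); S=np.array([487,326.9])
Q=P*1000; x=(Q[...,:2]-S)@e; y=(Q[...,:2]-S)@n; z=Q[...,2]
# axle points: visible end on -x side
m=(d>0)&(abs(y)<15)&(x<-48)&(x>-78)&(z>72)
print('axle n',m.sum())
for lo,hi in((-76,-66),(-66,-56),(-56,-48)):
    k=m&(x>lo)&(x<hi)
    if k.sum()>5: print(lo,'y mid',(np.percentile(y[k],2)+np.percentile(y[k],98))/2,'ztop',np.percentile(z[k],95), np.ptp(y[k]))
k=(d>0)&(abs(y)<35)&(x<-50)&(x>-70)&(z>30)&(z<66)
print('upright n',k.sum(), 'x',np.percentile(x[k],[1,50,99]).round(1),'y',np.percentile(y[k],[0.5,50,99.5]).round(1),'z',np.percentile(z[k],[1,99]).round(1))
m=(d>0)&(abs(y)<20)&(x<0)&(x>-60)&(z>85)&(z<110)
print('sleeve y',np.percentile(y[m],[2,98]),'x end',np.percentile(x[m],.5),'ztop',np.median(z[m]))
b=(d>0)&(Q[...,1]>400)&(z>15); print('box min y',Q[...,1][b].min() if b.any() else None, z[b].max() if b.any() else None)
E
```

```text
t 33.4 tcp mm [487.7 321.8  87.5] jaw -80.8 tilt [ 0.001 -0.001] F [ 0.5 -0.1 -1.2] w 24.3 q6 0.42
shift cm [-0.07  0.51 -3.75] turn [0.1 0.1] 0.5
axle n 858
-76 y mid -4.773584798250045 ztop 97.50238123283381 7.519477047630109
-66 y mid -4.858331705317057 ztop 97.47711574597106 7.671608894332001
-56 y mid -4.950705666733167 ztop 97.57071778360815 7.836375046077349
upright n 712 x [-63.9 -60.4 -56. ] y [-21.1   6.1  20.6] z [32.  62.9]
sleeve y [-17.53164488  15.69870183] x end -59.21287738397284 ztop 105.67421862036966
box min y 535.2017615139138 51.68512878502801
```

View pics/w32.png

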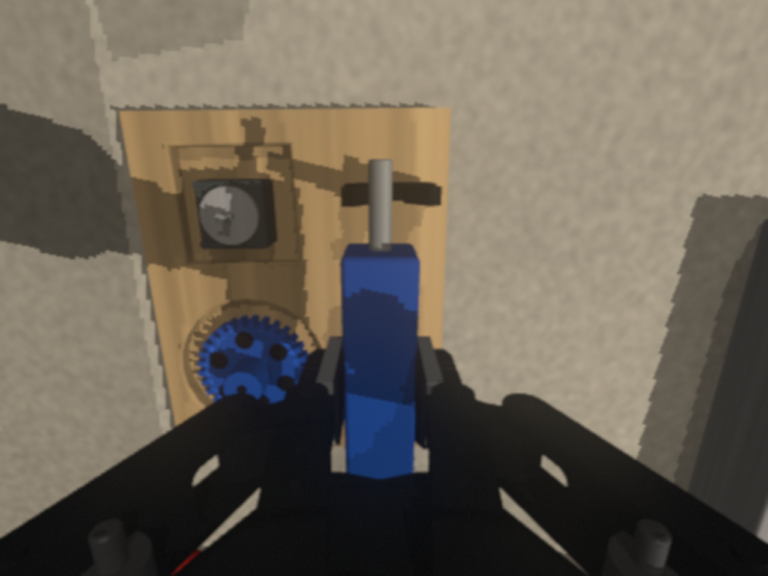

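Axle is 5 mm short in y in the tray frame; level and parallel to the slots. Shift and lower until just above the uprights.

Call:
move_arm:
  series:
    - [[-0.1,0.5,0,0,0,0.5,0],[0,0.1,-0.8,0,0,0,0],[0,0,-0.8,0,0,0,0],[0,0,-0.4,0,0,0,0],[0,0,0,0,0,0,0]]

```text
clock: 33.95
eef_pos: [0.4882, 0.3292, 0.069]
tool_rot: [-0.084, 0.996, 0.001, 0.003]
ft_force: [0.4, -0.5, -1.8]
grip_width: 0.0245
```

```bash
cat > ax.py <<'E'
from h import *
def ax(name):
    im,d,c=snap('wrist'); save(name,im,1.5); P=cloud(d,c)
    a=np.radians(9.7); e=np.array([np.cos(a),np.sin(a)]); n=np.array([-e[1],e[0]]); S=np.array([487,326.9])
    o=bot.get_obs(); Z=o['eef_pos'][2]*1000+5
    Q=P*1000; x=(Q[...,:2]-S)@e; y=(Q[...,:2]-S)@n; z=Q[...,2]
    m=(d>0)&(abs(y)<12)&(x<-48)&(x>-78)&(abs(z-Z)<9)
    for lo,hi in((-78,-70),(-70,-64),(-55,-48)):
        k=m&(x>lo)&(x<hi)
        if k.sum()>5: print(lo,'y mid',((np.percentile(y[k],2)+np.percentile(y[k],98))/2).round(1),'ztop',np.percentile(z[k],90).round(1),'w',np.ptp(y[k]).round(1))
    k=(d>0)&(abs(y)<35)&(x<-50)&(x>-70)&(z>25)&(z<66)&(abs(y)>10)
    if k.sum()>5: print('upright n',k.sum(),'x',np.percentile(x[k],[1,99]).round(1),'y',np.percentile(y[k],[0.5,99.5]).round(1))
    fix(487,326.9,32,99.7)
E
python3 -c "
from ax import *
ax('w33')"
```

```text
-78 y mid 1.8 ztop 78.3 w 7.4
-70 y mid 1.8 ztop 78.4 w 7.5
-55 y mid 1.8 ztop 78.4 w 7.8
upright n 693 x [-63.9 -55.9] y [-21.1  20.7]
t 34.0 tcp mm [488.3 329.2  69.2] jaw -80.3 tilt [0.005 0.002] F [-1.   0.3 -1.6] w 24.5 q6 0.43
shift cm [-0.13 -0.23 -3.72] turn [-0.1  0.3] 0.0
```

View pics/w33.png

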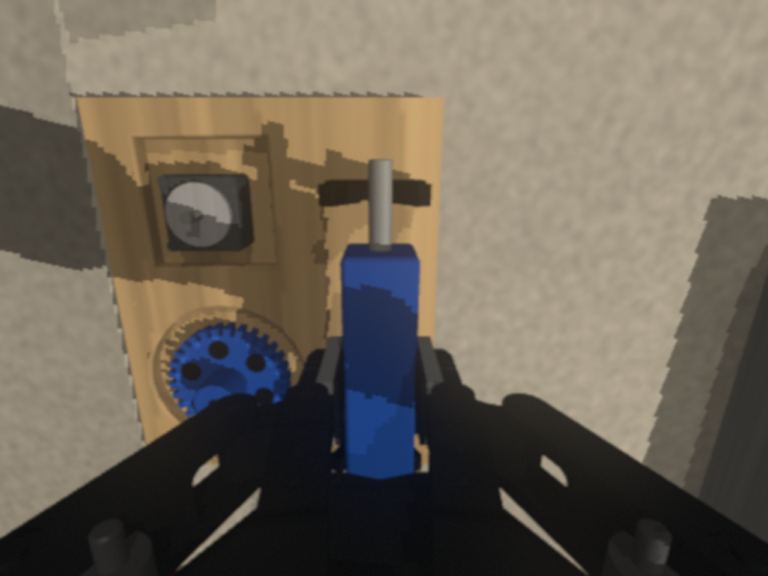

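Call:
move_arm:
  series:
    - [[-0.1,-0.2,-0.5,0,0.2,0,0],[0,0,-0.7,0,0,0,0],[0,0,-0.5,0,0,0,0],[0,0,-0.2,0,0,0,0],[0,0,0,0,0,0,0]]

```text
clock: 34.5
eef_pos: [0.4872, 0.3269, 0.0485]
tool_rot: [-0.084, 0.996, 0.001, 0.001]
ft_force: [-0.2, -0.6, -0.4]
grip_width: 0.0247
```

```bash
python3 -c "
from ax import *
ax('w34')"
```

```text
-78 y mid -0.3 ztop 58.3 w 7.4
-70 y mid -0.3 ztop 58.2 w 7.5
-55 y mid -0.3 ztop 58.2 w 7.8
upright n 929 x [-64. -56.] y [-21.2  21.2]
t 34.55 tcp mm [487.2 327.   48.7] jaw -80.3 tilt [0.002 0.002] F [-0.   0.3 -1.1] w 24.6 q6 0.42
shift cm [-0.02 -0.01 -1.67] turn [-0.1  0.1] 0.0
```

View pics/w34.png

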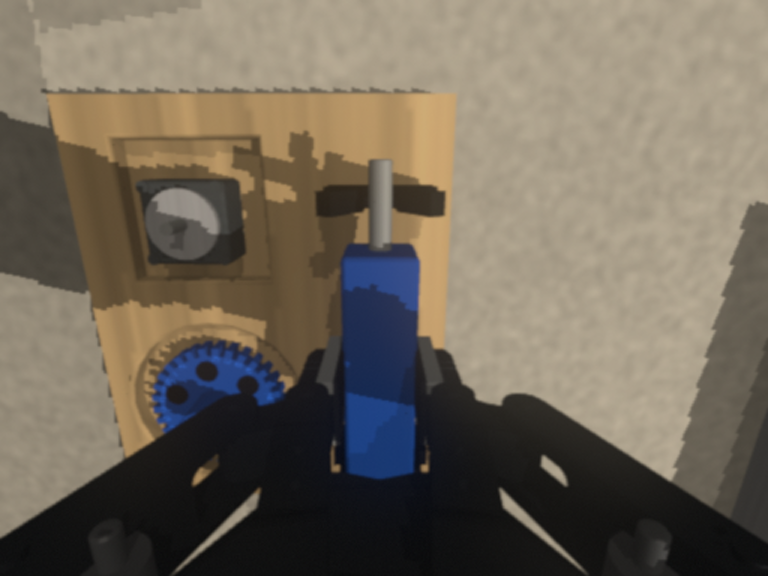

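Axle is on the slot's centre line (0.3 mm off) and in the flare. Continue down.

Call:
move_arm:
  series:
    - [[0,0,-0.4,0,0,0,0],[0,0,-0.5,0,0,0,0],[0,0,-0.3,0,0,0,0],[0,0,-0.1,0,0,0,0],[0,0,0,0,0,0,0]]

```text
clock: 35.05
eef_pos: [0.4876, 0.3272, 0.0349]
tool_rot: [-0.084, 0.996, 0.001, 0.001]
ft_force: [-0.1, -0.7, -1.5]
grip_width: 0.0244
```

```bash
python3 -c "
from ax import *
ax('w35')"
```

```text
-78 y mid -0.1 ztop 44.5 w 7.4
-70 y mid -0.1 ztop 44.6 w 7.5
-55 y mid -0.1 ztop 44.7 w 7.8
upright n 1150 x [-64. -56.] y [-21.4  21.3]
t 35.1 tcp mm [487.6 327.2  35. ] jaw -80.3 tilt [0.002 0.002] F [ 0.4 -0.1 -1.6] w 24.7 q6 0.42
shift cm [-0.06 -0.03 -0.3 ] turn [-0.1  0.1] 0.0
```

Axle centre at 40.6 mm, in the narrow slots with no contact force. Last 2–3 mm.

Call:
move_arm:
  series:
    - [[0,0,-0.15,0,0,0,0],[0,0,-0.1,0,0,0,0],[0,0,-0.1,0,0,0,0],[0,0,0,0,0,0,0],[0,0,0,0,0,0,0]]

```text
clock: 35.6
eef_pos: [0.4882, 0.3276, 0.0334]
tool_rot: [-0.084, 0.996, 0.002, 0.002]
ft_force: [-0.8, 0.5, -1.8]
grip_width: 0.0242
```

```bash
python3 -c "
from ax import *
ax('w36')"
```

```text
-78 y mid 0.2 ztop 42.8 w 7.4
-70 y mid 0.2 ztop 42.9 w 7.5
-55 y mid 0.2 ztop 43.0 w 7.8
upright n 1183 x [-63.9 -55.9] y [-21.2  21.2]
t 35.65 tcp mm [488.1 327.6  33.3] jaw -80.3 tilt [0.004 0.004] F [-0.1 -0.1 -1.5] w 24.7 q6 0.42
shift cm [-0.11 -0.07 -0.13] turn [-0.2  0.2] 0.0
```

Call:
move_arm:
  series:
    - [[0,0,-0.15,0,0,0,0],[0,0,-0.1,0,0,0,0],[0,0,0,0,0,0,0.5],[0,0,0,0,0,0,0.5],[0,0,0,0,0,0,0.5]]

```text
clock: 36.15
eef_pos: [0.4889, 0.3281, 0.0332]
tool_rot: [-0.084, 0.996, 0.002, 0.003]
ft_force: [-0.2, -0.2, -0.5]
grip_width: 0.043
```

```bash
python3 -c "
from ax import *
ax('w37')"
```

```text
-78 y mid 0.6 ztop 43.0 w 7.4
-70 y mid 0.6 ztop 42.6 w 7.5
-55 y mid 0.6 ztop 42.8 w 7.8
upright n 1172 x [-64. -56.] y [-21.3  21. ]
t 36.2 tcp mm [488.8 328.1  33.1] jaw -80.3 tilt [0.006 0.005] F [-0.4 -0.5  0.5] w 42.7 q6 0.42
shift cm [-0.18 -0.12 -0.11] turn [-0.3  0.4] 0.0
```

View pics/w37.png

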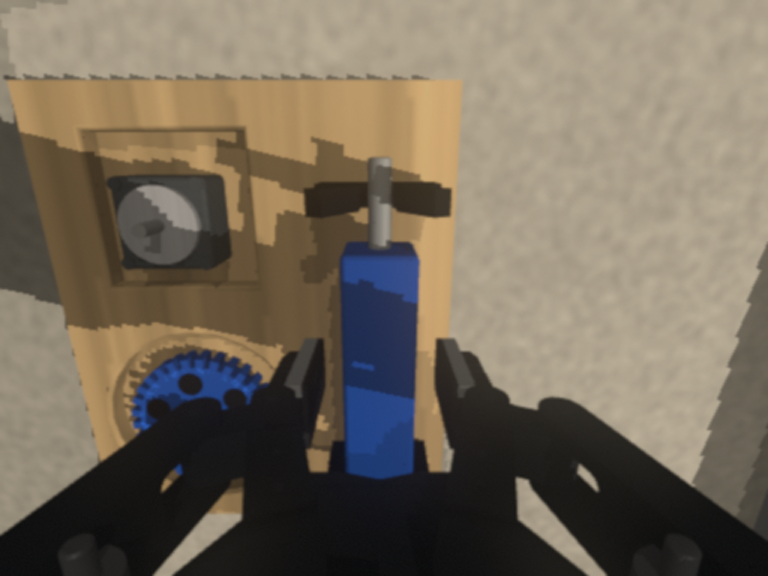

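Released; axle top ≈ 42 mm as required when seated. Rise straight and inspect.

Call:
move_arm:
  series:
    - [[0,0,0.8,0,0,0,0.5],[0,0,2,0,0,0,0.5],[0,0,3.5,0,0,0,0.5],[0,0,4,0,0,0,0.5],[0,0,3,0,0,0,0.5]]

```text
clock: 36.7
eef_pos: [0.4842, 0.325, 0.1651]
tool_rot: [-0.084, 0.996, -0.001, -0.003]
ft_force: [0.9, 0.1, 0.8]
grip_width: 0.0431
```

Call:
move_arm:
  series:
    - [[-1,-3,1,0,0,0,0.5],[-1,-4,1,0,0,0,0.5],[-1,-4,1,0,0,0,0.5],[-1,-4,0,0,0,0,0.5],[0,-2,0,0,0,0,0.5]]

```text
clock: 37.2
eef_pos: [0.4465, 0.1554, 0.2056]
tool_rot: [-0.088, 0.996, 0.002, 0.006]
ft_force: [0.5, 0.2, 0.1]
grip_width: 0.0424
```

Call:
move_arm:
  series:
    - [[-1,-4,1,0,0,0,0.5],[-1,-4,1,0,0,0,0.5],[-1,-4,0,0,0,0,0.5],[0,-1,0,0,0,0,0.5],[0,0,0,0,0,0,0.5]]

```text
clock: 37.7
eef_pos: [0.4152, 0.0187, 0.23]
tool_rot: [-0.086, 0.996, 0.002, 0.009]
ft_force: [0.7, 0.8, 0.2]
grip_width: 0.0425
```

```bash
python3 - <<'E'
from h import *
st()
im,d,c=snap('top'); save('tend',im,1.5); P=cloud(d,c)
a=np.radians(9.7); e=np.array([np.cos(a),np.sin(a)]); n=np.array([-e[1],e[0]]); S=np.array([487,326.9])
Q=P*1000; x=(Q[...,:2]-S)@e; y=(Q[...,:2]-S)@n; z=Q[...,2]
for lo,hi in((-76,-66),(-53,-47),(47,53),(66,76)):
    k=(d>0)&(abs(y)<9)&(x>lo)&(x<hi)&(z>25)
    print('axle',lo,k.sum(),np.round([np.median(y[k]),np.percentile(z[k],80)],1) if k.any() else '')
rects(P,d,.045,.058,.487,.327,.06)
for q in((.047,.058,.468,-.277,.04),(.028,.04,.566,-.271,.03),(.02,.034,.451,.239,.03),(.028,.04,.546,.254,.03)): rects(P,d,*q)
im,d,c=snap('scene'); save('send',im,1.5); save('send2',im[110:230,290:430],5)
E
```

```text
t 37.7 tcp mm [415.2  18.7 230. ] jaw -80.1 tilt [0.018 0.006] F [0.7 0.8 0.2] w 42.5 q6 -0.13
axle -76 10 [-1.  40.7]
axle -53 10 [-2.3 41.6]
axle 47 11 [-2.1 50.9]
axle 66 15 [-1.6 41.2]
ctr 490.7 326.6 size 89.7 27.2 ang 9.0 n 518 zmed 0.0505 zmax 0.0553
ctr 470.3 -279.1 size 41.2 43.5 ang 0.3 n 372 zmed 0.0518 zmax 0.0578
ctr 566.5 -271.7 size 20.0 20.6 ang 72.6 n 79 zmed 0.0337 zmax 0.0369
ctr 453.7 238.4 size 34.8 35.7 ang 9.2 n 243 zmed 0.0273 zmax 0.033
ctr 547.0 251.7 size 19.8 19.9 ang 0.9 n 76 zmed 0.0338 zmax 0.0365
```

View pics/tend.png

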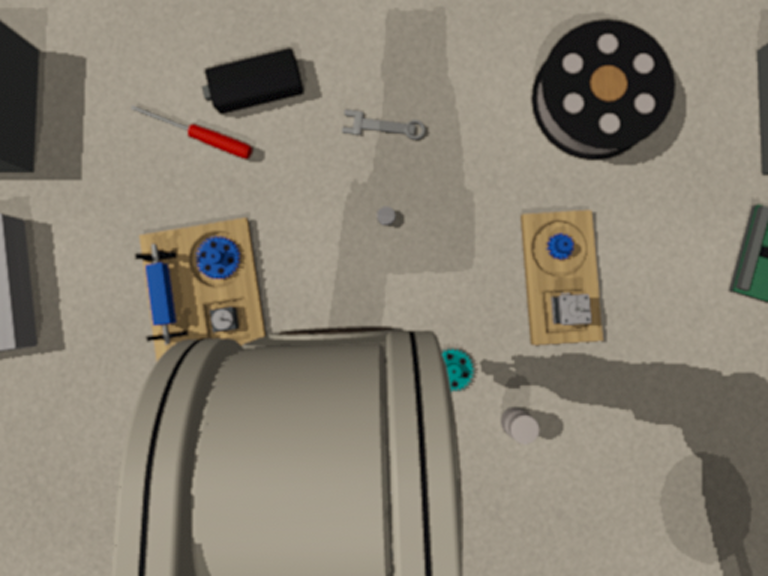

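View pics/send2.png

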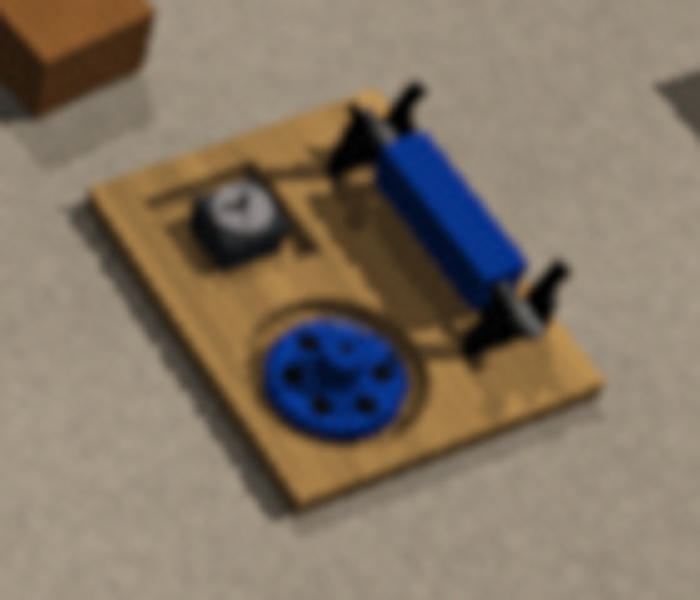

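Final pictures show both trays complete. The top view has the plain tray's motor at (572,309) and gear at (560,246). On the cradle tray the spindle is at (160,293), the gear at (217,257) and the motor at (222,319). The scene crop shows both axle ends in the slots. Handing in.

```bash
python3 - <<'E'
from h import *
print(bot.get_obs()['joint_vel'].round(3)); print(bot.job_done())
E
```

```text
[ 0.026  0.014  0.002 -0.003  0.002 -0.001]
the job is handed in; nothing more can be done
None
```

I filled both kits in the order asked and handed the job in at about 38 s of robot time. `job_done()` gives no verdict, so the result rests on the checks below.

- **Plain tray:** The tall motor stands in the square pocket, body top measured at 52–53 mm (52 expected). The small gear lies flat in the round pocket, hub top at 34 mm (34 expected).
- **Cradle tray:** The flat motor stands in the square pocket with its shaft end at 41 mm (41 expected). The large blue gear is in the round pocket, hub top at 34 mm and face flush with the tray at about 14.5 mm; the turquoise look-alike was not touched.
- **Spindle:** Both axle ends are in the slots. Axle top is at about 41 mm at each end (42 expected) and sleeve top at 50.5 mm (51 expected).

Two small disagreements, both within tolerance:

- **Camera offset:** The top and wrist cameras differ by 1–3 mm in x and y.
- **Axle reading:** One top-camera sample near an axle end read 51 mm. I took it to be the sleeve's top edge, because the axle stub beyond it read 41 mm.

The tall motor sits 1–2 mm off the pocket centre, out of 10 mm of play on each side. The wrist force readings after each move stayed below about 4 N. The arm is clear of everything, with the gripper open and empty.

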